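Lay out the sample-cell set on the white tray

ROBOT

A 7-joint arm with a two-finger parallel gripper is mounted at the origin on the work surface. World frame = base frame: x ahead of the robot, y to its left, z up, the work surface at z = 0. Lengths are in m, angles in rad, forces in N, time in s.
With the tool pointing down it reaches from about 0.35 to 0.9 m from the base axis. Payload 8.1 kg.
Tool frame: the origin (TCP) lies at the very end of the fingers, on their centre line; the grasp point (between the pads) lies 19 mm behind it; x points along the fingers, y is the direction in which the jaws open and shut, and the axes are right-handed (so a half turn about x gives the same grasp; the last joint's range is limited). The gripper opens to 92 mm and grips with 3 to 60 N. Pads are 19 mm wide; open, the fingers measure 130 mm over their backs; the gripper's body (75 mm by 190 mm) begins 47 mm behind the grasp point.
Start: joints at [1.176, 0.434, 0.025, 1.573, -0.012, 1.134, -0.075], TCP at [0.18, -0.599, 0.204] pointing down, gripper open.
Joint ranges: [-2.62, 2.62], [-0.44, 2.09], [-1.27, 1.32], [0.08, 2.57], [-1.32, 4.46], [0.12, 2], [-2.74, 2.74]. Speed limits (rad/s): [2.22, 2.22, 3.01, 3.01, 3.14, 3.14, 3.14].

INTERFACE

Orientations are given as a unit quaternion [x, y, z, w].
In Python, from plant import env, viewer gives the robot as it stands.
- The arm moves only by the tool send_rows, never from a script. Its argument "targets" is a list of rows, each a list of 3 entries, a list of its own where there are three numbers: the closure in counts, from 0 (fully open) to 255 (shut), then the shift along the tool's x, y, z in cm, then the turn about the tool's x in degrees. A call has exactly 10 rows; each row is the pose to reach, as a shift and turn from the pose commanded when the call began, along the tool's axes at that moment; what a row does not reach only later rows make up. A row lasts 1/8 s, in which the tool goes at most 62.5 mm and 10.7 degrees, less where a joint would pass 70% of its speed; a pose out of reach is approached as far as the arm can. A call with a gripper value outside its range is refused whole. The fingers move at their own pace and stop on an object; "force" is the grip in N (left out, the last holds). Time passes only in rows, so rows that repeat a pose let the fingers close, or fill a call up. It gives the time, the measured TCP pose, the force and the opening at its end, in the units of the state.
- env.state(): the state, without advancing time (a new reading comes with each control period).
- viewer.read_camera(name): name is "side" or "top"; returns a dict with "frame" (400x640x3 uint8, red, green, blue), "z_map" (400x640 float32, m along the optical axis (not along the pixel's ray), 0 where there is no reading), "fx", "fy", "cx", "cy" (pixels), "extrinsics" (4x4, takes a point from world to camera coordinates). Camera axes: x right, y down, z forward; pixel columns grow to the right and rows downward; lengths in m; the calibration is good to about 2 mm. A picture is of the moment at which its call begins.
- env.hand_in(): hands the job in, once; it reports no verdict.
The state is a dict: "t": time; "joint_pos": joint angles; "joint_velocities": joint speeds; "joint_efforts": joint torques, N m; "ee_pos": TCP position; "eef_rot": TCP orientation; "ft_force": force on the tool from outside, world axes, zero at the start; "moment": the same for the moment, N m; "finger_gap": finger opening in m.
Only numpy, scipy, OpenCV 4.12 (cv2) and the standard library are available. Lean on these libraries where they do the work, as an engineer would, in place of code of your own. Each camera call takes 0.05 s, during which the arm holds its last target.

TASK

Lay out the sample-cell set on the white tray: the tall steel cell upright in the middle of the round pad, the short steel cell upright in the middle of the square pad, the amber jar upright on the tray midway between the two pads, and the crucible upright on the tray straight behind the jar (towards the tray's grey strip, square to the row), 75 mm from it centre to centre. Put the steel lid, knob up, centred on top of the tall cell. Set the jar and the crucible down without dropping them, tip nothing over, and leave the glass beaker and the small white bottle where they are.

Things in the scene. Friction and masses are not known exactly. Their poses are not given: they have to be found in the camera images.
- tray: fixed white board on the bench, 170 mm deep (its x) by 300 mm wide (its y) and 8 mm thick, turned up to 0.3 rad. Origin: centre of its underside; x points away from the robot to its back edge, which has a thin flush grey strip; y to the left. The two pads lie on it at x = -37.5 mm, y = +110 and -110 mm, either one on either side, so the point midway between them is x = -37.5 mm, y = 0.
- round_pad: fixed round black rubber pad, 64 mm across, 4 mm thick, on the tray. Origin: centre of its underside, on the tray's top (8 mm above the bench); its upper face is 12 mm above the bench.
- square_pad: fixed square black rubber pad, 64 by 64 mm, 4 mm thick, on the tray. Origin: centre of its underside, on the tray's top (8 mm above the bench); its upper face is 12 mm above the bench.
- tall_cell_mid (a point): loose tall steel sample cell, 76 mm high, standing upright: a round foot 50 mm across and 10 mm thick, and above it a plain barrel 38 mm across up to the flat top, which has a dark disc marking the bore (flat, no hole). The point is on its axis, half-way up (38 mm over its foot); z is up along its axis.
- short_cell_mid (a point): loose short steel sample cell, a plain upright cylinder 40 mm across and 46 mm high with two dark bands and a dark disc on its flat top. The point is on its axis, half-way up (23 mm over its foot); z is up along its axis.
- lid_mid (a point): loose steel lid, 28 mm high in all: a flat disc 44 mm across and 10 mm thick with a cylindrical knob 24 mm across and 18 mm high on it; flat underside, so it simply rests on the cell's flat top. It starts on the bench, knob up. The point is on its axis, 14 mm over its underside, which is on the knob, 4 mm above the disc; z is up.
- jar_mid (a point): loose closed amber glass jar with white cap and blank label, 48 mm across and 62 mm high, upright. The point is on its axis, half-way up (31 mm over its foot); z is up.
- crucible_mid (a point): loose open white ceramic crucible, an almost straight cup 48 mm across at the rim, 45 mm at the foot and 42 mm high, wall 3 mm, upright. The point is on its axis, half-way up (21 mm over its foot); z is up.
- beaker: bystander, loose: open glass beaker 60 mm across and 75 mm high, standing on the bench among the things to be moved. Origin: centre of its underside. Leave it alone.
- dropper_bottle: bystander, loose: small white plastic bottle, 40 mm across and 90 mm high, standing on the bench on the left, nearer the robot than the other things. Origin: centre of its underside. Leave it alone.

How it is judged:
At the end, for the whole second after the job is handed in: Cells within 12 mm of their pads' centres; jar within 14 mm of midway between the pads; crucible 60-90 mm behind the jar, within 20 mm of the tray's middle line; lid on the tall cell within 8 mm of its axis. All at their resting height (5 mm), upright (0.1 rad), released, at rest (horizontal distance between tall_cell_mid and round_pad below 0.012 m and height (world z) of tall_cell_mid between 0.045 and 0.055 m and angle between each of tall_cell_mid, short_cell_mid, jar_mid, crucible_mid, lid_mid's own z axis and vertical below 0.1 rad and linear speed of each of tall_cell, short_cell, jar, crucible, lid below 0.02 m/s and angular speed of each of tall_cell, short_cell, jar, crucible, lid below 0.2 rad/s and horizontal distance between short_cell_mid and square_pad below 0.012 m and height (world z) of short_cell_mid between 0.03 and 0.04 m and x of jar_mid in the frame of tray between -0.0515 and -0.0235 m and y of jar_mid in the frame of tray between -0.014 and 0.014 m and height (world z) of jar_mid between 0.034 and 0.044 m and horizontal distance between crucible_mid and jar_mid between 0.06 and 0.09 m and y of crucible_mid in the frame of tray between -0.02 and 0.02 m and x of crucible_mid in the frame of tray above 0.01 m and height (world z) of crucible_mid between 0.024 and 0.034 m and horizontal distance between lid_mid and tall_cell_mid below 0.008 m and height (world z) of lid_mid between 0.097 and 0.107 m); the robot touches nothing.
It fails at once if the beaker is pushed more than 20 mm or tipped (distance of beaker from where it was at the start of the episode above 0.02 m or angle between beaker's own z axis and vertical above 0.5 rad).
It fails at once if the dropper bottle is pushed more than 20 mm or tipped (distance of dropper_bottle from where it was at the start of the episode above 0.02 m or angle between dropper_bottle's own z axis and vertical above 0.5 rad).
It fails at once if a cell, the lid, the jar or the crucible is tipped over (angle between any of tall_cell_mid, short_cell_mid, lid_mid, jar_mid, crucible_mid's own z axis and vertical above 0.9 rad).
It fails at once if the jar is dropped: falls freely faster than 0.8 m/s (from over about 30 mm) (linear speed of jar above 0.8 m/s and contact force between each of the fingers, the arm and jar below 0.01 N).
It fails at once if the crucible is dropped: falls freely faster than 0.8 m/s (from over about 30 mm) (linear speed of crucible above 0.8 m/s and contact force between each of the fingers, the arm and crucible below 0.01 N).
It also fails if it takes over 144 s, if anything falls off the work surface, if the arm or the gripper's body presses on something with over 40 N, if the wrist force passes 120 N, or if a joint passes its speed limit or range.

## Working session

There is one attempt and no reset: what is moved stays moved. The work goes in short steps, Python scripts to look and compute and a tool call to move; the robot and the scene stay as the last step left them, time stands still between calls to the robot, and variables do not carry over. Pictures are saved under pics/ and viewed, and the job is handed in when it is done.

Besides the shell and the picture viewer there is one more tool, called after "Emit:" by a JSON object that holds its "method" and its "body", one argument or row to a line. send_rows: Moves the arm, as the interface text tells. Its arguments: {"type":"object","properties":{"targets":{"type":"array"},"force":{"type":"number"}},"required":["targets"]}

```bash
ls; mkdir -p pics; python3 - <<'E'
from plant import env, viewer
import cv2, numpy as np
s=env.state()
for k,v in s.items(): print(k,np.round(v,4))
for n in ("top","side"):
    d=viewer.read_camera(n); cv2.imwrite(f"pics/{n}0.png",d["frame"][:,:,::-1])
    print(n,d["fx"],d["fy"],d["cx"],d["cy"]); print(np.round(d["extrinsics"],4))
    np.savez(f"{n}0.npz",**d)
E
```

```text
pics
t 0.0
joint_pos [ 1.1764  0.4352  0.025   1.574  -0.0116  1.134  -0.0751]
joint_velocities [ 0.0013 -0.0018  0.0014  0.0006 -0.0016  0.0003  0.0007]
joint_efforts [-1.00000e-03 -6.67851e+01  9.84800e-01 -3.14461e+01 -6.05000e-02
  4.30000e-02  2.00000e-04]
ee_pos [ 0.1796 -0.5981  0.2035]
eef_rot [-0.6995 -0.1033  0.6997 -0.1022]
ft_force [-0.0475  0.0503 -0.304 ]
moment [-0.0089 -0.0074 -0.0139]
finger_gap 0.0916
top 476.00617394886456 476.00617394886456 310.3770605056212 201.78431156707333
[[-1.0500e-02 -9.9990e-01 -1.9000e-03 -6.3000e-03]
 [-9.8050e-01  1.0700e-02 -1.9640e-01  4.5440e-01]
 [ 1.9640e-01 -2.0000e-04 -9.8050e-01  1.1388e+00]
 [ 0.0000e+00  0.0000e+00  0.0000e+00  1.0000e+00]]
side 448.5608962807181 448.5608962807181 317.2112524205542 197.85727868266727
[[-0.9779 -0.2091  0.0027  0.4263]
 [-0.139   0.6404 -0.7554  0.1031]
 [ 0.1562 -0.7391 -0.6553  1.3226]
 [ 0.      0.      0.      1.    ]]
```

View pics/top0.png

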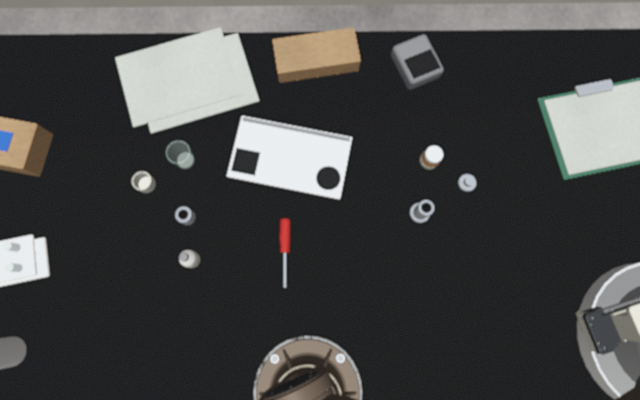

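View pics/side0.png

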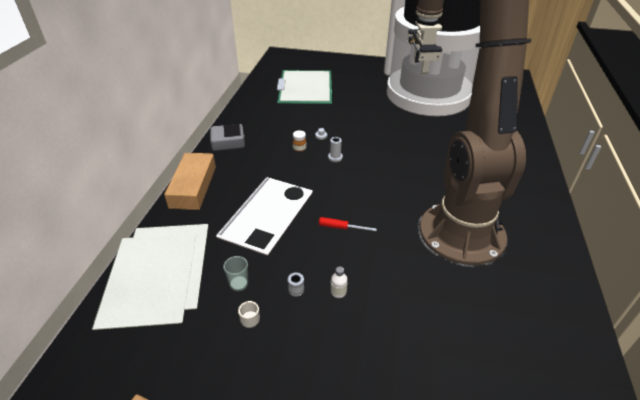

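The top view shows the tray in the centre, with the square pad at (245,162) and the round pad at (328,178). On the left are the beaker (180,153), crucible (143,182), short cell (184,215) and bottle (189,259). On the right are the jar (432,156), lid (467,183) and tall cell (421,211).

```bash
cat > h.py <<'E'
import numpy as np, cv2
def load(n,i=0): return dict(np.load(f"{n}{i}.npz"))
def ray(d,u,v,z):
    E=d["extrinsics"];R=E[:3,:3];t=E[:3,3];c=-R.T@t
    r=R.T@np.array([(u-d["cx"])/d["fx"],(v-d["cy"])/d["fy"],1.0])
    return c+r*(z-c[2])/r[2]
def proj(d,p):
    E=d["extrinsics"];q=E[:3,:3]@np.asarray(p)+E[:3,3]
    return d["fx"]*q[0]/q[2]+d["cx"],d["fy"]*q[1]/q[2]+d["cy"]
def cloud(d):
    v,u=np.mgrid[0:400,0:640];z=d["z_map"];E=d["extrinsics"]
    P=np.stack([(u-d["cx"])/d["fx"]*z,(v-d["cy"])/d["fy"]*z,z],-1)
    return (P-E[:3,3])@E[:3,:3]
def crop(d,u0,v0,w,h,s,name):
    cv2.imwrite(name,cv2.resize(d["frame"][v0:v0+h,u0:u0+w,::-1],None,fx=s,fy=s,interpolation=cv2.INTER_CUBIC))
E
python3 - <<'E'
from h import *
d=load("top");s=load("side")
crop(d,120,130,120,100,6,"pics/a.png");crop(d,390,130,100,100,6,"pics/b.png");crop(d,220,105,140,100,5,"pics/c.png")
crop(s,210,230,160,110,5,"pics/d.png");crop(s,270,110,100,70,8,"pics/e.png")
P=cloud(d)
m=(P[...,2]>0.006)&(P[...,2]<.15)&(P[...,0]>.25)&(P[...,0]<.75)&(abs(P[...,1])<.55)&(d["z_map"]>0)
n,l,st,c=cv2.connectedComponentsWithStats(m.astype(np.uint8))
for i in range(1,n):
    if st[i,4]>30:
        q=P[l==i];zt=np.percentile(q[:,2],97);t=q[q[:,2]>zt-.005]
        print(st[i],np.round(zt,4),"topmean",np.round(t.mean(0),4),"mid",np.round((t.min(0)+t.max(0))/2,4))
E
```

```text
[ 227  116  125   83 5323] 0.0139 topmean [0.5759 0.0497 0.0109] mid [0.5832 0.0421 0.0138]
[166 139  29  30 500] 0.0765 topmean [0.5802 0.3165 0.0746] mid [0.5796 0.3167 0.0757]
[420 146  23  23 381] 0.0647 topmean [ 0.5704 -0.3216  0.0622] mid [ 0.5709 -0.3215  0.0637]
[132 171  24  22 266] 0.0433 topmean [0.5141 0.4151 0.0415] mid [0.516  0.4142 0.0431]
[459 174  17  17 209] 0.03 topmean [ 0.5094 -0.416   0.0277] mid [ 0.5101 -0.4168  0.0286]
[410 200  24  22 374] 0.0784 topmean [ 0.432  -0.2895  0.0759] mid [ 0.4323 -0.2891  0.0774]
[175 206  21  19 270] 0.0502 topmean [0.4273 0.3033 0.0473] mid [0.4265 0.3029 0.049 ]
[280 218  10  68 403] 0.0271 topmean [0.3773 0.0545 0.0245] mid [0.3762 0.0555 0.0263]
[179 250  21  17 286] 0.0906 topmean [0.3184 0.2876 0.0887] mid [0.3182 0.2887 0.0899]
```

View pics/a.png

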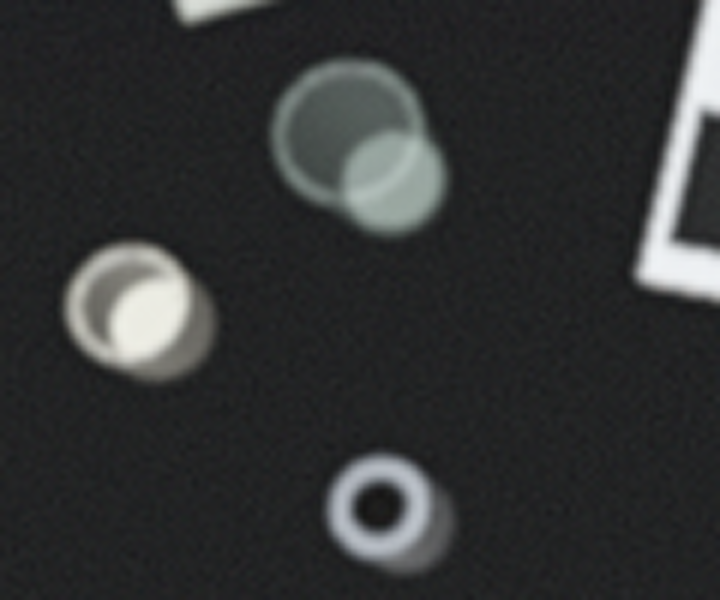

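View pics/b.png

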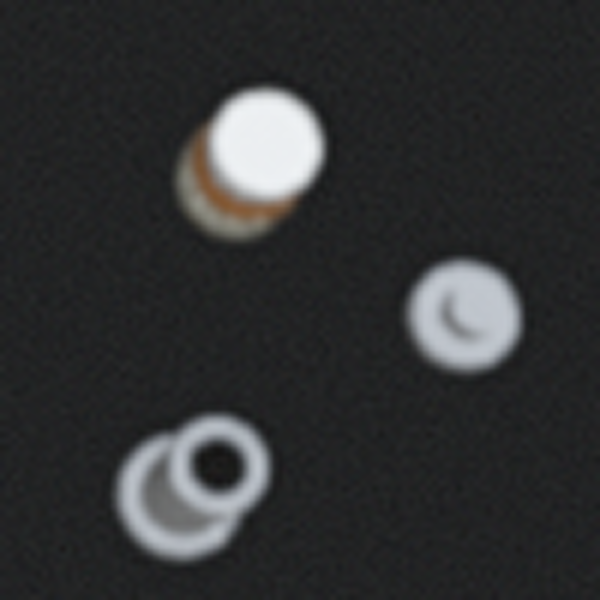

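```bash
python3 - <<'E'
from h import *
d=load("top")
f=d["frame"];hsv=cv2.cvtColor(f,cv2.COLOR_RGB2HSV)
P=cloud(d)
# tray outline
P2=P
box=np.zeros((400,640),np.uint8);box[108:206,220:360]=1
P=P2
m=((f.min(2)>90)&(box>0)).astype(np.uint8)
cs,_=cv2.findContours(m,cv2.RETR_EXTERNAL,cv2.CHAIN_APPROX_NONE)
c=max(cs,key=cv2.contourArea)[:,0,:].astype(float)
W=np.array([ray(d,u,v,.008)[:2] for u,v in c])
r=cv2.minAreaRect(W.astype(np.float32));print("tray rect",r,cv2.boxPoints(r))
# pads (dark inside tray hull)
hull=cv2.convexHull(c.astype(np.int32));hm=np.zeros((400,640),np.uint8);cv2.fillConvexPoly(hm,hull,1);hm=cv2.erode(hm,np.ones((3,3)))
dk=((f.max(2)<110)&(hm>0)).astype(np.uint8)
n,l,st,ct=cv2.connectedComponentsWithStats(dk)
for i in range(1,n):
    if st[i,4]>50: print("pad",st[i],ct[i],np.round(ray(d,*ct[i],.011),4))
# dark discs on cell tops
for nm,(u,v,R),z in (("tall",(427,208,12),.076),("short",(183,214,12),.046)):
    pass
E
```

```text
tray rect ((0.5835539102554321, 0.04225622117519379), (0.3054467737674713, 0.17712311446666718), 77.75173950195312) [[ 0.46460828 -0.08820264]
 [ 0.63769966 -0.12577896]
 [ 0.7024995   0.17271508]
 [ 0.52940816  0.2102914 ]]
pad [232 149  27  25 484] [245.23966942 161.24793388] [0.5707 0.1573 0.011 ]
pad [317 167  23  22 380] [327.80526316 177.71315789] [ 0.5241 -0.0569  0.011 ]
```

View pics/c.png

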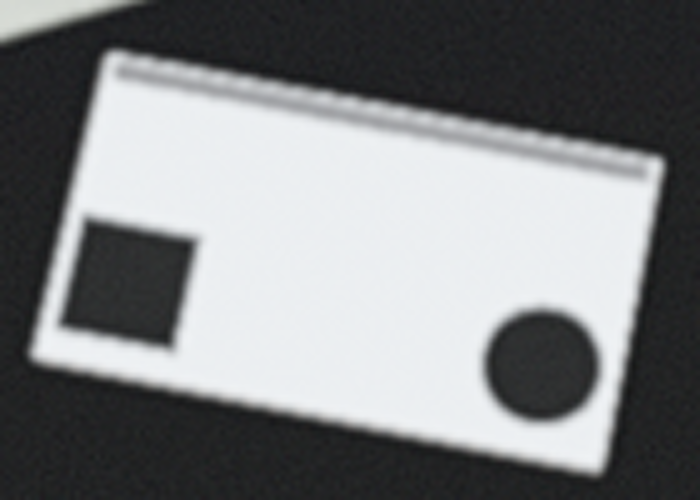

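View pics/d.png

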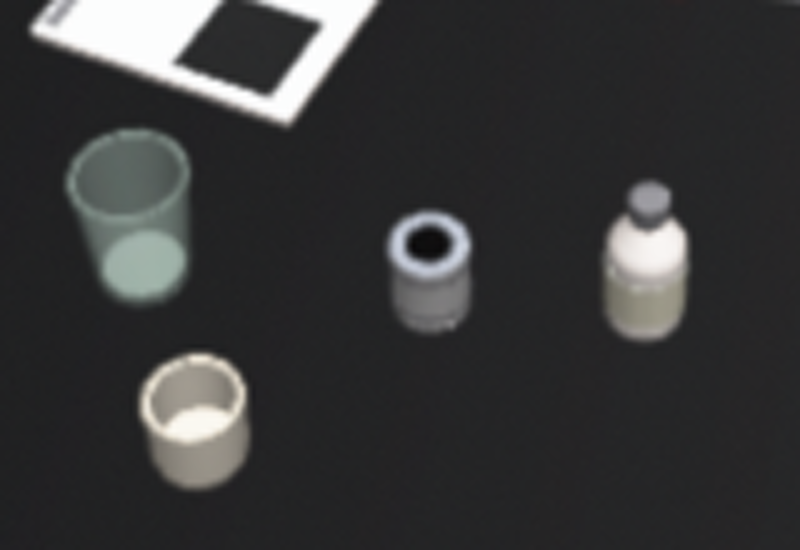

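View pics/e.png

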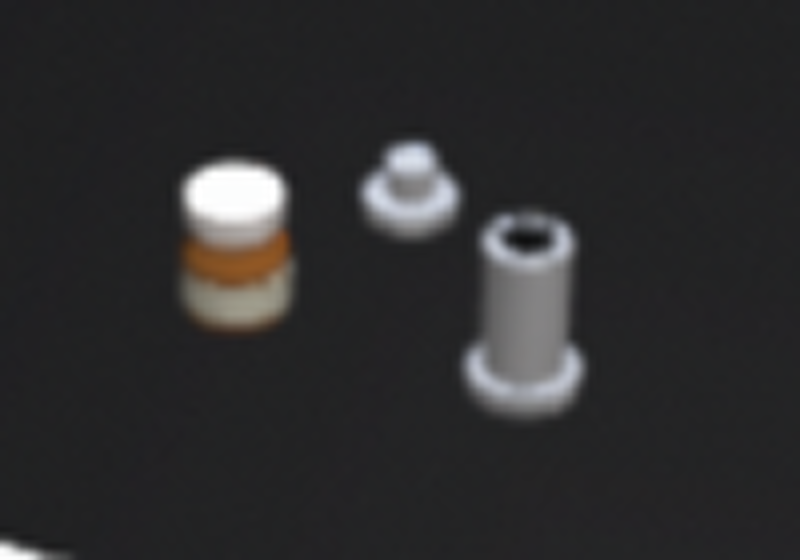

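```bash
python3 - <<'E'
from h import *
d=load("top");s=load("side")
def g(cam,x,y,u0,v0,sc,z): return np.round(ray(cam,u0+(x+.5)/sc-.5,v0+(y+.5)/sc-.5,z)[:2],4)
A=(120,130,6);B=(390,130,6);D=(210,230,5);E=(270,110,8)
print("cruc",g(d,128,305,*A,.042),g(s,193,399,*D,.042))
print("short",g(d,380,507,*A,.046),g(s,429,244,*D,.046))
print("jar",g(d,266,145,*B,.062),g(s,234,191,*E,.062))
print("lid",g(d,464,315,*B,.010),g(s,411,159,*E,.028))
print("tall",g(d,220,468,*B,.076),g(s,528,241,*E,.076))
print("beaker",g(d,348,135,*A,.075),g(s,128,175,*D,.075))
f=s["frame"]
m=(f.min(2)>90).astype(np.uint8);box=np.zeros_like(m);box[172:258,210:318]=1;m&=box
hull=cv2.convexHull(max(cv2.findContours(m,0,1)[0],key=cv2.contourArea))
hm=np.zeros_like(m);cv2.fillConvexPoly(hm,hull,1);hm=cv2.erode(hm,np.ones((3,3)))
n,l,st,ct=cv2.connectedComponentsWithStats(((f.max(2)<110)&(hm>0)).astype(np.uint8))
for i in range(1,n):
  if st[i,4]>50: print("pad side",st[i],np.round(ray(s,*ct[i],.0115),4))
c=np.array([ray(s,u,v,.008)[:2] for u,v in hull[:,0]],np.float32);print(cv2.minAreaRect(c))
E
```

```text
cruc [0.5144 0.4149] [0.5154 0.4153]
short [0.4265 0.3044] [0.4275 0.3041]
jar [ 0.57   -0.3213] [ 0.5732 -0.3249]
lid [ 0.5088 -0.4159] [ 0.5116 -0.4208]
tall [ 0.4308 -0.2907] [ 0.4336 -0.2925]
beaker [0.5774 0.3163] [0.58  0.316]
pad side [285 187  18  13 181] [ 0.526  -0.0572  0.0115]
pad side [245 229  29  20 330] [0.5722 0.1586 0.0115]
((0.5855240225791931, 0.04215353727340698), (0.3105536103248596, 0.17713072896003723), 77.87454986572266)
```

```bash
cat >> h.py <<'E'
from scipy.spatial.transform import Rotation as Ro
def st():
    from plant import env
    s=env.state();R=Ro.from_quat(s["eef_rot"]).as_matrix();y=R[:,1]
    print("t",round(s["t"],2),"p",np.round(s["ee_pos"],4),"gap",round(float(s["finger_gap"]),4),"F",np.round(s["ft_force"],1),"yaw_y",round(np.degrees(np.arctan2(y[1],y[0])),2),"j7",round(s["joint_pos"][6],2),"xaxis",np.round(R[:,0],3))
    return s,R
def to(p,yaw=None):
    s,R=st()
    print("shift cm",np.round(R.T@(np.array(p)-s["ee_pos"])*100,2))
    if yaw is not None:
        y=np.degrees(np.arctan2(R[1,1],R[0,1]));dy=(yaw-y+90)%180-90
        print("turn about tool x (deg, tool x down => -):",round(-dy,2))
E
python3 -c "
from h import *
to([.571,-.3225,.2],0); print(st()[1].round(3))"
```

```text
t 0.1 p [ 0.1796 -0.5981  0.2035] gap 0.0915 F [ 0.3 -0.3 -0.6] yaw_y -73.29 j7 -0.08 xaxis [-0.001  0.001 -1.   ]
shift cm [  0.37 -15.14 -45.42]
turn about tool x (deg, tool x down => -): -73.29
t 0.1 p [ 0.1796 -0.5981  0.2035] gap 0.0915 F [ 0.3 -0.3 -0.6] yaw_y -73.29 j7 -0.08 xaxis [-0.001  0.001 -1.   ]
[[-0.001  0.288 -0.958]
 [ 0.001 -0.958 -0.288]
 [-1.    -0.001  0.   ]]
```

Emit:
{"method": "send_rows", "body": {
  "targets": [
    [0,[0,-1.5,-4.5],-8],
    [0,[0,-3.2,-9.5],-16],
    [0,[0,-5,-15],-24],
    [0,[0,-6.8,-20.5],-32],
    [0,[0,-8.7,-26],-40],
    [0,[0,-10.4,-31.5],-48],
    [0,[0,-12.2,-37],-55],
    [0,[0,-14,-42],-61],
    [0,[0,-15.1,-45.4],-61],
    [0,[0,-15.1,-45.4],-61]
  ],
  "force": 25
}}

```text
t: 1.35
ee_pos: [0.5736, -0.3197, 0.2035]
eef_rot: [0.55, 0.446, -0.549, 0.445]
ft_force: [1.1, -0.3, -0.5]
finger_gap: 0.0916
```

```bash
python3 -c "
from h import *
to([.571,-.3225,.017],-12.2)"
```

```text
t 1.35 p [ 0.5736 -0.3197  0.2035] gap 0.0916 F [ 1.1 -0.3 -0.5] yaw_y -11.98 j7 0.08 xaxis [ 0.     0.002 -1.   ]
shift cm [18.65 -0.2   0.37]
turn about tool x (deg, tool x down => -): 0.22
```

Emit:
{"method": "send_rows", "body": {
  "targets": [
    [0,[2,0,0],0],
    [0,[5,0,0],0],
    [0,[8,0,0],0],
    [0,[10,0,0],0],
    [0,[10,0,0],0],
    [0,[10,0,0],0],
    [0,[10,0,0],0],
    [0,[10,0,0],0],
    [0,[10,0,0],0],
    [0,[10,0,0],0]
  ]
}}

```text
t: 2.6
ee_pos: [0.5712, -0.3234, 0.1044]
eef_rot: [0.551, 0.444, -0.551, 0.444]
ft_force: [-0.4, -0.6, -0.4]
finger_gap: 0.0915
```

```bash
python3 -c "
from h import *
to([.571,-.3225,.017],-12.2)"
```

```text
t 2.6 p [ 0.5712 -0.3234  0.1044] gap 0.0915 F [-0.4 -0.6 -0.4] yaw_y -12.28 j7 0.05 xaxis [ 0. -0. -1.]
shift cm [ 8.74 -0.04 -0.09]
turn about tool x (deg, tool x down => -): -0.08
```

Emit:
{"method": "send_rows", "body": {
  "targets": [
    [0,[3,0,0],0],
    [0,[6,0,0],0],
    [0,[8.7,0,0],0],
    [0,[8.7,0,0],0],
    [0,[8.7,0,0],0],
    [255,[8.7,0,0],0],
    [255,[8.7,0,0],0],
    [255,[8.7,0,0],0],
    [255,[8.7,0,0],0],
    [255,[8.7,0,0],0]
  ]
}}

```text
t: 3.85
ee_pos: [0.5711, -0.3234, 0.0173]
eef_rot: [-0.551, -0.444, 0.551, -0.444]
ft_force: [0.2, 0.0, 0.3]
finger_gap: 0.0465
```

```bash
python3 -c "
from h import *
to([.548,.0505,.17],-12.2)"
```

```text
t 3.85 p [ 0.5711 -0.3234  0.0173] gap 0.0465 F [0.2 0.  0.3] yaw_y -12.28 j7 0.02 xaxis [-0. -0. -1.]
shift cm [-15.27 -10.22 -36.04]
turn about tool x (deg, tool x down => -): -0.08
```

Emit:
{"method": "send_rows", "body": {
  "targets": [
    [255,[-2,0,0],0],
    [255,[-5,0,0],0],
    [255,[-8,0,0],0],
    [255,[-11,0,0],0],
    [255,[-12,-1.1,-4],0],
    [255,[-12,-2.3,-8],0],
    [255,[-12,-3.6,-13],0],
    [255,[-12,-5,-18],0],
    [255,[-12,-6.5,-23],0],
    [255,[-12,-7.4,-26],0]
  ]
}}

```text
t: 5.1
ee_pos: [0.5541, -0.0503, 0.1388]
eef_rot: [0.55, 0.444, -0.549, 0.445]
ft_force: [1.2, -0.3, -0.9]
finger_gap: 0.0429
```

Emit:
{"method": "send_rows", "body": {
  "targets": [
    [255,[0,-0.9,-3.2],0],
    [255,[0,-1.7,-6],0],
    [255,[0,-2.4,-8.5],0],
    [255,[0,-2.8,-10],0],
    [255,[0,-2.8,-10],0],
    [255,[0,-2.8,-10],0],
    [255,[2,-2.8,-10],0],
    [255,[4,-2.8,-10],0],
    [255,[4,-2.8,-10],0],
    [255,[4,-2.8,-10],0]
  ]
}}

```text
t: 6.35
ee_pos: [0.5485, 0.0494, 0.0978]
eef_rot: [0.551, 0.443, -0.551, 0.444]
ft_force: [0.3, 0.2, -1.9]
finger_gap: 0.0429
```

```bash
python3 -c "
from h import *
to([.548,.0505,.0255],-12.2)"
```

```text
t 6.35 p [0.5485 0.0494 0.0978] gap 0.0429 F [ 0.3  0.2 -1.9] yaw_y -12.34 j7 -0.61 xaxis [ 0. -0. -1.]
shift cm [ 7.23 -0.08 -0.1 ]
turn about tool x (deg, tool x down => -): -0.14
```

```bash
python3 - <<'E'
from h import *
from plant import viewer
for n in("top","side"):
    d=viewer.read_camera(n);np.savez(f"{n}1.npz",**d)
s=load("side",1);t=load("top",1)
crop(s,200,130,130,110,6,"pics/f.png");crop(t,220,100,140,110,5,"pics/g.png")
E
```

```text
(no output)
```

View pics/f.png

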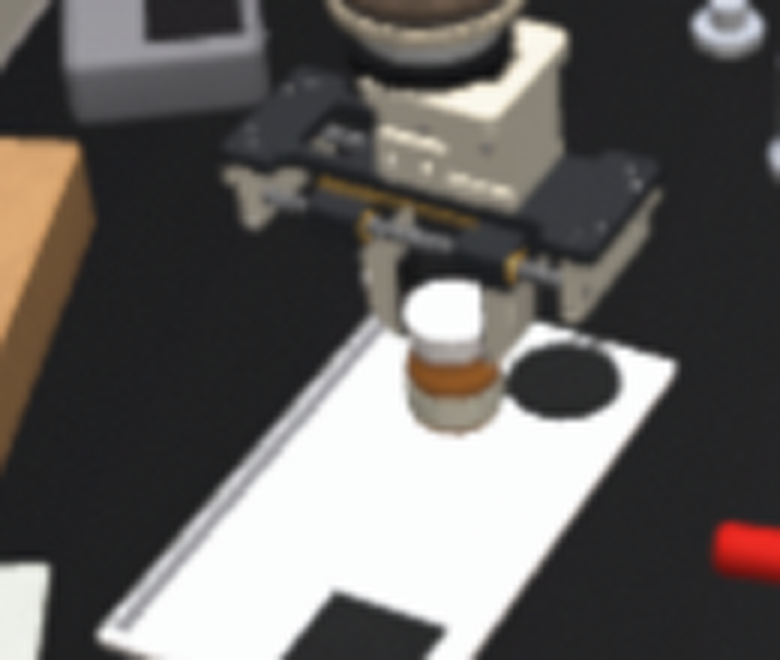

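View pics/g.png

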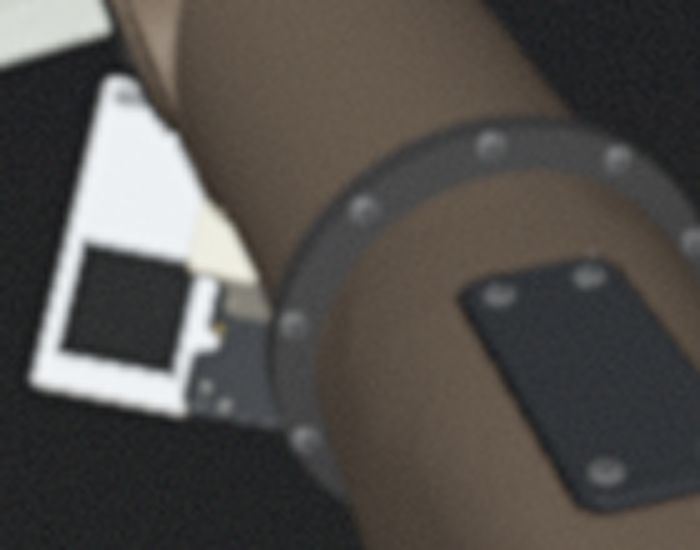

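```bash
python3 - <<'E'
from h import *
s=load("side",1);P=cloud(s)
for x,y in((445,305),(430,310),(460,300),(455,430),(445,330),(452,375),(452,410),(510,340),(380,310),(495,345)):
    u,v=200+int(x/6),130+int(y/6);print((x,y),P[v,u].round(4))
for z in (0.06,.07,.08,.09,.1,.11): print(z,[round(200*0+ (a-b)*6) for a,b in zip(proj(s,[.548,.0505,z]),(200,130))])
E
```

```text
(445, 305) [0.5516 0.0496 0.1444]
(430, 310) [0.5597 0.0529 0.142 ]
(460, 300) [0.5465 0.047  0.1433]
(455, 430) [0.5464 0.0704 0.0836]
(445, 330) [0.5464 0.068  0.1416]
(452, 375) [0.5456 0.0664 0.1146]
(452, 410) [0.5453 0.0715 0.0963]
(510, 340) [0.5138 0.0695 0.1448]
(380, 310) [0.5829 0.0552 0.1398]
(495, 345) [0.5246 0.0637 0.1346]
0.06 [461, 435]
0.07 [460, 420]
0.08 [459, 405]
0.09 [457, 389]
0.1 [456, 374]
0.11 [455, 358]
```

The jar hangs upright in the jaws: cap top is at z ≈ 0.1435, so its foot is ≈ 0.081, and it hasn't slipped. I'll lower it onto the tray.

Emit:
{"method": "send_rows", "body": {
  "targets": [
    [255,[2.5,0,0],0],
    [255,[5,0,0],0],
    [255,[6.5,0,0],0],
    [255,[6.9,0,0],0],
    [255,[7.2,0,0],0],
    [255,[7.2,0,0],0],
    [0,[7.2,0,0],0],
    [0,[7.2,0,0],0],
    [0,[7.2,0,0],0],
    [0,[7.2,0,0],0]
  ]
}}

```text
t: 7.7
ee_pos: [0.5481, 0.0501, 0.0252]
eef_rot: [-0.551, -0.444, 0.551, -0.444]
ft_force: [-0.0, -0.1, 0.7]
finger_gap: 0.0779
```

Emit:
{"method": "send_rows", "body": {
  "targets": [
    [0,[0,0,0],0],
    [0,[0,0,0],0],
    [0,[-2,0,0],0],
    [0,[-6,0,0],0],
    [0,[-10,0,0],0],
    [0,[-14,0,0],0],
    [0,[-17,0,0],0],
    [0,[-17,0,0],0],
    [0,[-17,0,0],0],
    [0,[-17,0,0],0]
  ]
}}

```text
t: 8.95
ee_pos: [0.5473, 0.0498, 0.194]
eef_rot: [-0.55, -0.444, 0.551, -0.443]
ft_force: [-0.0, 1.0, -0.4]
finger_gap: 0.0921
```

```bash
python3 -c "
from h import *
to([.515,.415,.2],33)"
```

```text
t 8.95 p [0.5473 0.0498 0.194 ] gap 0.0921 F [-0.   1.  -0.4] yaw_y -12.28 j7 -0.56 xaxis [-0.002 -0.    -1.   ]
shift cm [ -0.61 -10.93 -34.99]
turn about tool x (deg, tool x down => -): -45.28
```

Emit:
{"method": "send_rows", "body": {
  "targets": [
    [0,[0,-1.2,-4],-6],
    [0,[0,-2.7,-9],-12],
    [0,[0,-4.3,-14],-18],
    [0,[0,-6,-19],-24],
    [0,[0,-7.5,-24],-30],
    [0,[0,-9.1,-29],-36],
    [0,[0,-10.2,-33],-42],
    [0,[0,-10.9,-34.9],-45.3],
    [0,[0,-10.9,-34.9],-45.3],
    [0,[0,-10.9,-34.9],-45.3]
  ]
}}

```text
t: 10.2
ee_pos: [0.5167, 0.4122, 0.1948]
eef_rot: [0.338, 0.621, -0.339, 0.621]
ft_force: [0.1, -0.4, 0.2]
finger_gap: 0.092
```

Emit:
{"method": "send_rows", "body": {
  "targets": [
    [0,[2,0,0],0],
    [0,[5,0,0],0],
    [0,[8,0,0],0],
    [0,[9,0,0],0],
    [0,[9,0,0],0],
    [0,[9,0,0],0],
    [0,[9,0,0],0],
    [0,[9,0,0],0],
    [0,[9,0,0],0],
    [0,[9,0,0],0]
  ]
}}

```text
t: 11.45
ee_pos: [0.5159, 0.4143, 0.1053]
eef_rot: [0.337, 0.621, -0.337, 0.621]
ft_force: [-0.5, -0.5, 0.1]
finger_gap: 0.0919
```

```bash
python3 - <<'E'
from h import *
from plant import viewer
to([.515,.415,.013],33)
for n in("top","side"):
    d=viewer.read_camera(n);np.savez(f"{n}2.npz",**d)
t=load("top",2);crop(t,220,100,140,110,5,"pics/h.png")
s=load("side",2);crop(s,180,170,140,160,4,"pics/h2.png")
E
```

```text
t 11.45 p [0.5159 0.4143 0.1053] gap 0.0919 F [-0.5 -0.5  0.1] yaw_y 33.02 j7 -0.51 xaxis [ 0. -0. -1.]
shift cm [ 9.23 -0.03 -0.11]
turn about tool x (deg, tool x down => -): 0.02
```

View pics/h.png

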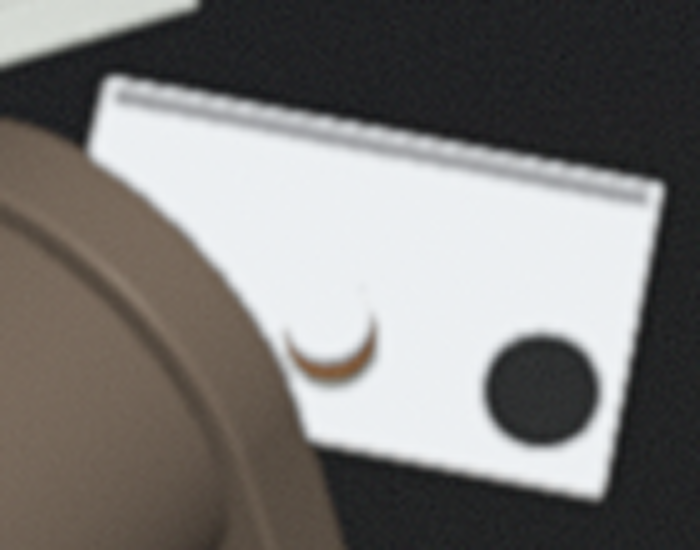

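View pics/h2.png

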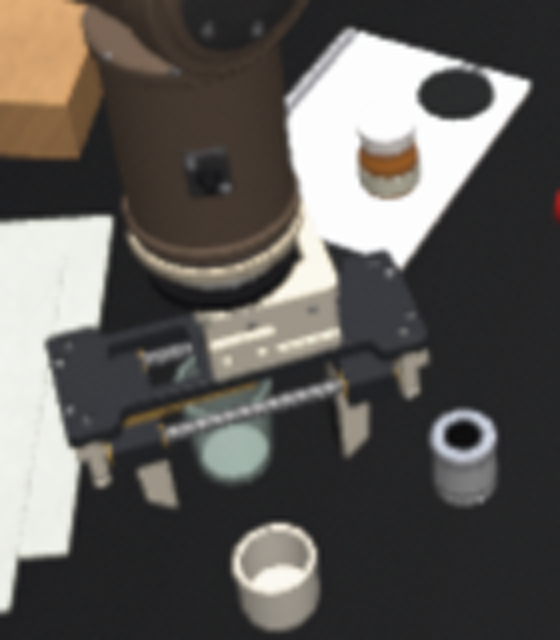

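```bash
python3 - <<'E'
from h import *
s=load("side",2);t=load("top",2)
for p in ([.5159,.4143,.1053],[.5159,.4143,.042],[.5159+.046*.84,.4143+.046*.545,.1053],[.5159-.046*.84,.4143-.046*.545,.1053]):
    u,v=proj(s,p);print(p,(u-180)*4,(v-170)*4)
# jar position in top: amber+cap
P=cloud(t)
m=(P[...,2]>.055)&(P[...,2]<.08)&(P[...,0]>.5)&(P[...,0]<.62)&(P[...,1]<.08)&(P[...,1]>-.02)
q=P[m];print("jar cap",m.sum(),q.min(0),q.max(0),q.mean(0))
E
```

```text
[0.5159, 0.4143, 0.1053] 261.74743762616845 490.50094274065896
[0.5159, 0.4143, 0.042] 272.5976175531107 556.0209647489175
[0.55454, 0.43937, 0.1053] 182.19187847171543 514.0400533886807
[0.47726, 0.38923, 0.1053] 339.39272309997364 467.5270489551003
jar cap 249 [0.52747892 0.03066449 0.05517154] [0.56981484 0.07066709 0.07628711] [0.54767858 0.05048886 0.06835126]
```

Jar stands at (0.5477, 0.0505), as wanted. The fingers line up over the crucible.

Emit:
{"method": "send_rows", "body": {
  "targets": [
    [0,[3,0,0],0],
    [0,[6,0,0],0],
    [0,[8.5,0,0],0],
    [0,[9.2,0,0],0],
    [0,[9.2,0,0],0],
    [255,[9.2,0,0],0],
    [255,[9.2,0,0],0],
    [255,[9.2,0,0],0],
    [255,[9.2,0,0],0],
    [255,[9.2,0,0],0]
  ],
  "force": 20
}}

```text
t: 12.8
ee_pos: [0.5159, 0.4143, 0.0133]
eef_rot: [0.337, 0.621, -0.337, 0.621]
ft_force: [-1.0, 0.4, 1.0]
finger_gap: 0.0472
```

```bash
python3 -c "
from h import *
to([.621,.0347,.2],77.8)"
```

```text
t 12.8 p [0.5159 0.4143 0.0133] gap 0.0472 F [-1.   0.4  1. ] yaw_y 33.02 j7 -0.56 xaxis [ 0.  0. -1.]
shift cm [-18.67 -11.86  37.56]
turn about tool x (deg, tool x down => -): -44.78
```

Emit:
{"method": "send_rows", "body": {
  "targets": [
    [255,[-2,0,0],0],
    [255,[-5,0,0],0],
    [255,[-9,0,0],0],
    [255,[-13,0,0],0],
    [255,[-16,-0.6,2],-3],
    [255,[-17,-1.9,6],-9],
    [255,[-17,-3.3,10.5],-15],
    [255,[-17,-4.8,15],-21],
    [255,[-17,-6.2,19.5],-27],
    [255,[-17,-7.4,23.5],-33]
  ]
}}

```text
t: 14.05
ee_pos: [0.5823, 0.175, 0.1847]
eef_rot: [0.146, 0.691, -0.146, 0.692]
ft_force: [-0.6, 0.3, -1.9]
finger_gap: 0.0472
```

```bash
python3 -c "
from h import *
to([.621,.0347,.18],77.8)"
```

```text
t 14.05 p [0.5823 0.175  0.1847] gap 0.0472 F [-0.6  0.3 -1.9] yaw_y 66.18 j7 0.43 xaxis [ 0.001 -0.    -1.   ]
shift cm [  0.48 -11.27   9.2 ]
turn about tool x (deg, tool x down => -): -11.62
```

Emit:
{"method": "send_rows", "body": {
  "targets": [
    [255,[0,-2.8,2.3],-4],
    [255,[0,-5.6,4.6],-8],
    [255,[0,-8,6.6],-11.7],
    [255,[0,-10,8.2],-11.7],
    [255,[0,-11.3,9.2],-11.7],
    [255,[0,-11.3,9.2],-11.7],
    [255,[2,-11.3,9.2],-11.7],
    [255,[5,-11.3,9.2],-11.7],
    [255,[6,-11.3,9.2],-11.7],
    [255,[6,-11.3,9.2],-11.7]
  ]
}}

```text
t: 15.3
ee_pos: [0.6192, 0.0371, 0.1224]
eef_rot: [0.075, 0.704, -0.075, 0.702]
ft_force: [1.1, -0.3, 0.0]
finger_gap: 0.0468
```

```bash
python3 -c "
from h import *
to([.621,.0347,.0225],77.8)"
```

```text
t 15.3 p [0.6192 0.0371 0.1224] gap 0.0468 F [ 1.1 -0.3  0. ] yaw_y 77.8 j7 0.8 xaxis [-0.002  0.    -1.   ]
shift cm [ 9.99 -0.19  0.24]
turn about tool x (deg, tool x down => -): -0.0
```

Emit:
{"method": "send_rows", "body": {
  "targets": [
    [255,[2,-0.1,0.1],0],
    [255,[4,-0.1,0.1],0],
    [255,[6,-0.1,0.1],0],
    [255,[7.5,-0.1,0.1],0],
    [255,[8,-0.1,0.1],0],
    [255,[8,-0.1,0.1],0],
    [255,[8,-0.1,0.1],0],
    [255,[8,-0.1,0.1],0],
    [255,[8,-0.1,0.1],0],
    [255,[8,-0.1,0.1],0]
  ]
}}

```text
t: 16.55
ee_pos: [0.6208, 0.035, 0.0434]
eef_rot: [0.076, 0.703, -0.076, 0.703]
ft_force: [0.2, 0.6, -0.5]
finger_gap: 0.0473
```

```bash
python3 - <<'E'
from h import *
from plant import viewer
to([.621,.0347,.0225],77.8)
d=viewer.read_camera("side");np.savez("side3.npz",**d);crop(d,200,130,130,110,6,"pics/i.png")
E
```

```text
t 16.55 p [0.6208 0.035  0.0434] gap 0.0473 F [ 0.2  0.6 -0.5] yaw_y 77.71 j7 0.74 xaxis [ 0. -0. -1.]
shift cm [ 2.09 -0.03  0.02]
turn about tool x (deg, tool x down => -): -0.09
```

View pics/i.png

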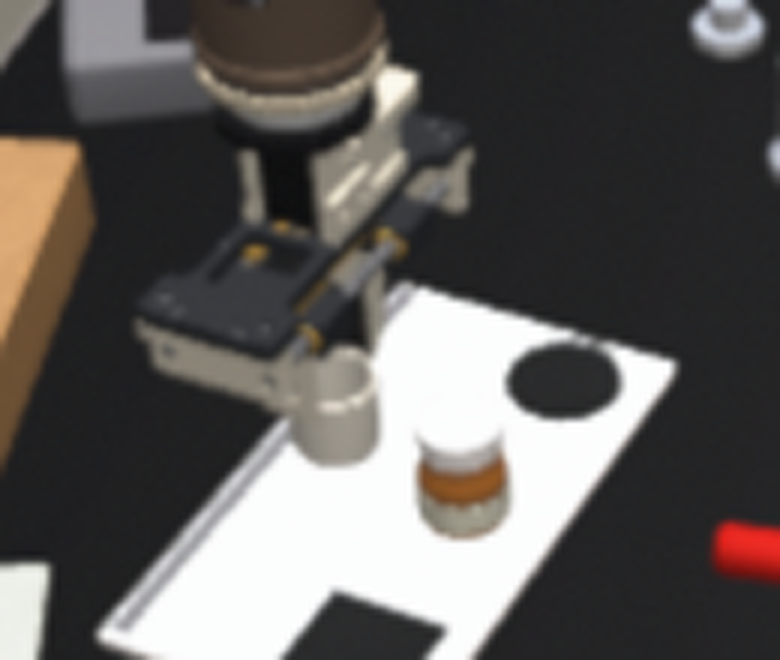

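The crucible is held upright at (335,400), behind the jar at (465,480). Lowering it.

Emit:
{"method": "send_rows", "body": {
  "targets": [
    [255,[1,0,0],0],
    [255,[1.7,0,0],0],
    [255,[2.1,0,0],0],
    [255,[2.1,0,0],0],
    [255,[2.1,0,0],0],
    [0,[2.1,0,0],0],
    [0,[2.1,0,0],0],
    [0,[2.1,0,0],0],
    [0,[2.1,0,0],0],
    [0,[2.1,0,0],0]
  ]
}}

```text
t: 17.85
ee_pos: [0.6208, 0.035, 0.0222]
eef_rot: [0.076, 0.703, -0.076, 0.703]
ft_force: [-0.3, 0.4, 0.2]
finger_gap: 0.0905
```

Emit:
{"method": "send_rows", "body": {
  "targets": [
    [0,[0,0,0],0],
    [0,[-2,0,0],0],
    [0,[-6,0,0],0],
    [0,[-10,0,0],0],
    [0,[-14,0,0],0],
    [0,[-17,0,0],0],
    [0,[-17,0,0],0],
    [0,[-17,0,0],0],
    [0,[-17,0,0],0],
    [0,[-17,0,0],0]
  ]
}}

```text
t: 19.1
ee_pos: [0.6203, 0.0349, 0.1915]
eef_rot: [0.076, 0.704, -0.076, 0.703]
ft_force: [0.6, 0.0, -0.0]
finger_gap: 0.0918
```

```bash
python3 -c "
from h import *
to([.427,.304,.19],77.8)"
```

```text
t 19.1 p [0.6203 0.0349 0.1915] gap 0.0918 F [ 0.6  0.  -0. ] yaw_y 77.72 j7 0.85 xaxis [-0.001 -0.    -1.   ]
shift cm [  0.17  22.18 -24.61]
turn about tool x (deg, tool x down => -): -0.08
```

Emit:
{"method": "send_rows", "body": {
  "targets": [
    [0,[0,2.2,-2.5],0],
    [0,[0,5.4,-6],0],
    [0,[0,9,-10],0],
    [0,[0,12.6,-14],0],
    [0,[0,16.2,-18],0],
    [0,[0,19.8,-22],0],
    [0,[0,22.2,-24.6],0],
    [0,[3,22.2,-24.6],0],
    [0,[6,22.2,-24.6],0],
    [0,[6,22.2,-24.6],0]
  ]
}}

```text
t: 20.35
ee_pos: [0.4263, 0.3031, 0.1303]
eef_rot: [0.074, 0.704, -0.076, 0.702]
ft_force: [0.3, -0.2, 0.5]
finger_gap: 0.0918
```

Emit:
{"method": "send_rows", "body": {
  "targets": [
    [0,[0,0,0],0],
    [0,[1,0,0],0],
    [0,[1,0,0],0],
    [0,[1,0,0],0],
    [0,[1,0,0],0],
    [0,[1,0,0],0],
    [0,[1,0,0],0],
    [0,[1,0,0],0],
    [0,[1,0,0],0],
    [0,[1,0,0],0]
  ]
}}

```text
t: 21.6
ee_pos: [0.4276, 0.3043, 0.1222]
eef_rot: [0.076, 0.703, -0.076, 0.703]
ft_force: [-0.2, -0.7, 0.8]
finger_gap: 0.092
```

```bash
python3 - <<'E'
from h import *
from plant import viewer
to([.427,.304,.015],77.8)
d=viewer.read_camera("side");np.savez("side4.npz",**d);crop(d,180,130,180,160,4,"pics/j.png")
E
```

```text
t 21.6 p [0.4276 0.3043 0.1222] gap 0.092 F [-0.2 -0.7  0.8] yaw_y 77.71 j7 0.21 xaxis [-0. -0. -1.]
shift cm [10.72 -0.04 -0.05]
turn about tool x (deg, tool x down => -): -0.09
```

View pics/j.png

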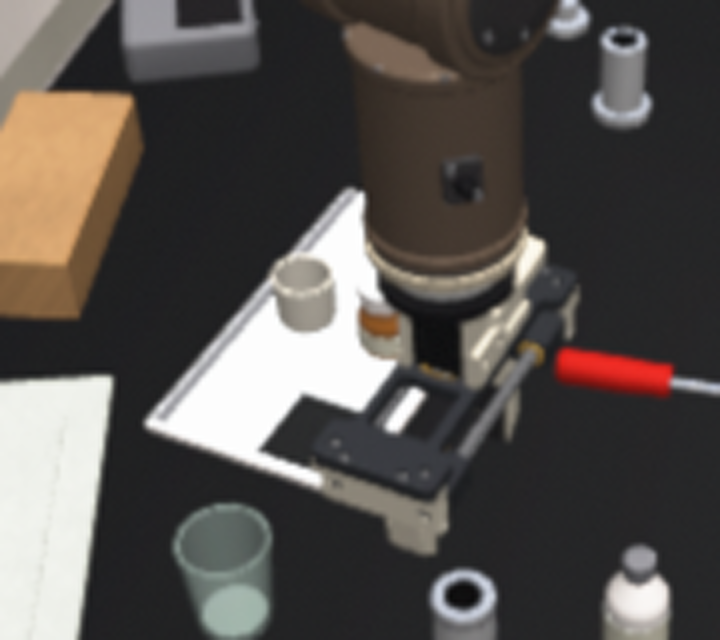

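The crucible stands upright behind the jar. The beaker and bottle are undisturbed, and the gripper is over the short cell. Down and grip.

Emit:
{"method": "send_rows", "body": {
  "targets": [
    [0,[3,0,0],0],
    [0,[7,0,0],0],
    [0,[10,0,0],0],
    [0,[10.7,0,0],0],
    [0,[10.7,0,0],0],
    [255,[10.7,0,0],0],
    [255,[10.7,0,0],0],
    [255,[10.7,0,0],0],
    [255,[10.7,0,0],0],
    [255,[10.7,0,0],0]
  ],
  "force": 35
}}

```text
t: 22.9
ee_pos: [0.4276, 0.3043, 0.0153]
eef_rot: [0.076, 0.703, -0.076, 0.703]
ft_force: [-0.3, 0.4, -0.2]
finger_gap: 0.0465
```

```bash
python3 -c "
from h import *
to([.5715,.158,.15],77.8)"
```

```text
t 22.9 p [0.4276 0.3043 0.0153] gap 0.0465 F [-0.3  0.4 -0.2] yaw_y 77.71 j7 0.07 xaxis [ 0. -0. -1.]
shift cm [-13.47 -11.23  17.17]
turn about tool x (deg, tool x down => -): -0.09
```

Emit:
{"method": "send_rows", "body": {
  "targets": [
    [255,[0,0,0],0],
    [255,[0,0,0],0],
    [255,[0,0,0],0],
    [255,[0,0,0],0],
    [255,[-2,0,0],0],
    [255,[-5,0,0],0],
    [255,[-9,0,0],0],
    [255,[-12,0,0],0],
    [255,[-13,-1,1.5],0],
    [255,[-13,-2.5,3.8],0]
  ]
}}

```text
t: 24.15
ee_pos: [0.4594, 0.2726, 0.1476]
eef_rot: [0.075, 0.702, -0.074, 0.704]
ft_force: [1.0, -0.9, -3.8]
finger_gap: 0.0386
```

Emit:
{"method": "send_rows", "body": {
  "targets": [
    [255,[0,-2,3],0],
    [255,[0,-4.5,7],0],
    [255,[0,-6.5,10],0],
    [255,[0,-8,12],0],
    [255,[0,-8.7,13.4],0],
    [255,[0,-8.7,13.4],0],
    [255,[2,-8.7,13.4],0],
    [255,[5,-8.7,13.4],0],
    [255,[7,-8.7,13.4],0],
    [255,[7,-8.7,13.4],0]
  ]
}}

```text
t: 25.4
ee_pos: [0.5701, 0.1584, 0.0733]
eef_rot: [0.075, 0.704, -0.076, 0.702]
ft_force: [-0.4, 0.2, -2.6]
finger_gap: 0.0386
```

Emit:
{"method": "send_rows", "body": {
  "targets": [
    [255,[0,0,0],0],
    [255,[0,0,0],0],
    [255,[0,0,0],0],
    [255,[0,0,0],0],
    [255,[0,0,0],0],
    [255,[0,0,0],0],
    [255,[0,0,0],0],
    [255,[0,0,0],0],
    [255,[0,0,0],0],
    [255,[0,0,0],0]
  ]
}}

```text
t: 26.65
ee_pos: [0.5718, 0.1583, 0.0752]
eef_rot: [0.076, 0.703, -0.076, 0.703]
ft_force: [0.8, 0.2, -3.7]
finger_gap: 0.0388
```

```bash
python3 - <<'E'
from h import *
from plant import viewer
to([.5715,.158,.028],77.8)
d=viewer.read_camera("side");np.savez("side5.npz",**d);crop(d,180,130,180,160,4,"pics/k.png")
E
```

```text
t 26.65 p [0.5718 0.1583 0.0752] gap 0.0388 F [ 0.8  0.2 -3.7] yaw_y 77.71 j7 0.53 xaxis [-0. -0. -1.]
shift cm [ 4.72 -0.03 -0.03]
turn about tool x (deg, tool x down => -): -0.09
```

View pics/k.png

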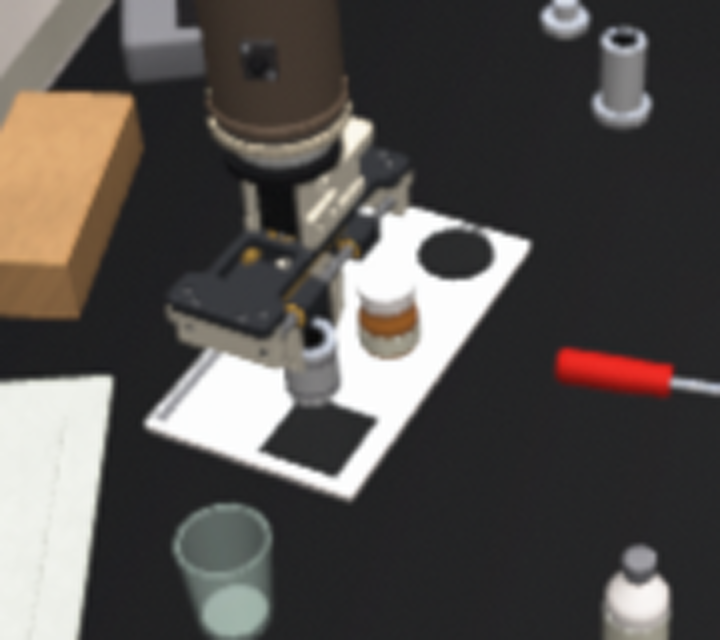

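The short cell hangs upright above the square pad. Setting it down.

Emit:
{"method": "send_rows", "body": {
  "targets": [
    [255,[2,0,0],0],
    [255,[3.8,0,0],0],
    [255,[4.5,0,0],0],
    [255,[4.75,0,0],0],
    [255,[4.75,0,0],0],
    [255,[4.75,0,0],0],
    [0,[4.75,0,0],0],
    [0,[4.75,0,0],0],
    [0,[4.75,0,0],0],
    [0,[4.75,0,0],0]
  ]
}}

```text
t: 27.95
ee_pos: [0.5719, 0.1583, 0.0278]
eef_rot: [0.076, 0.703, -0.076, 0.703]
ft_force: [0.5, 0.3, -0.3]
finger_gap: 0.0741
```

Emit:
{"method": "send_rows", "body": {
  "targets": [
    [0,[0,0,0],0],
    [0,[0,0,0],0],
    [0,[-2,0,0],0],
    [0,[-6,0,0],0],
    [0,[-10,0,0],0],
    [0,[-14,0,0],0],
    [0,[-17,0,0],0],
    [0,[-17,0,0],0],
    [0,[-17,0,0],0],
    [0,[-17,0,0],0]
  ]
}}

```text
t: 29.2
ee_pos: [0.5712, 0.1579, 0.1969]
eef_rot: [0.075, 0.704, -0.076, 0.703]
ft_force: [1.0, 0.1, 0.2]
finger_gap: 0.0916
```

```bash
python3 -c "
from h import *
to([.432,-.2915,.2],-12.2)"
```

```text
t 29.2 p [0.5712 0.1579 0.1969] gap 0.0916 F [1.  0.1 0.2] yaw_y 77.72 j7 0.63 xaxis [-0.002 -0.001 -1.   ]
shift cm [ -0.27 -46.87  -4.05]
turn about tool x (deg, tool x down => -): 89.92
```

Emit:
{"method": "send_rows", "body": {
  "targets": [
    [0,[0,-3,-0.3],8],
    [0,[0,-8,-0.7],18],
    [0,[0,-13.5,-1.2],28],
    [0,[0,-19,-1.6],38],
    [0,[0,-24.5,-2.1],48],
    [0,[0,-30,-2.6],58],
    [0,[0,-35.5,-3.1],68],
    [0,[0,-41,-3.6],78],
    [0,[0,-45,-3.9],86],
    [0,[0,-46.9,-4.1],89.9]
  ]
}}

```text
t: 30.45
ee_pos: [0.4305, -0.2932, 0.1969]
eef_rot: [-0.551, -0.443, 0.552, -0.442]
ft_force: [-0.6, 0.5, -0.2]
finger_gap: 0.092
```

Emit:
{"method": "send_rows", "body": {
  "targets": [
    [0,[0,0,0],0],
    [0,[0,0,0],0],
    [0,[2,0,0],0],
    [0,[4,0,0],0],
    [0,[5,0,0],0],
    [0,[5,0,0],0],
    [0,[5,0,0],0],
    [0,[5,0,0],0],
    [0,[5,0,0],0],
    [0,[5,0,0],0]
  ]
}}

```text
t: 31.7
ee_pos: [0.432, -0.2914, 0.1479]
eef_rot: [0.55, 0.444, -0.55, 0.444]
ft_force: [0.9, -0.1, 0.1]
finger_gap: 0.0916
```

```bash
python3 - <<'E'
from h import *
from plant import viewer
to([.432,-.2915,.034],-12.2)
for n in("side","top"):
    d=viewer.read_camera(n);np.savez(n+"6.npz",**d)
s=load("side",6);t=load("top",6)
crop(s,200,90,180,140,4,"pics/l.png");crop(t,120,105,240,130,3,"pics/m.png")
E
```

```text
t 31.7 p [ 0.432  -0.2914  0.1479] gap 0.0916 F [ 0.9 -0.1  0.1] yaw_y -12.19 j7 0.1 xaxis [ 0. -0. -1.]
shift cm [ 1.139e+01 -0.000e+00  1.000e-02]
turn about tool x (deg, tool x down => -): 0.01
```

View pics/l.png

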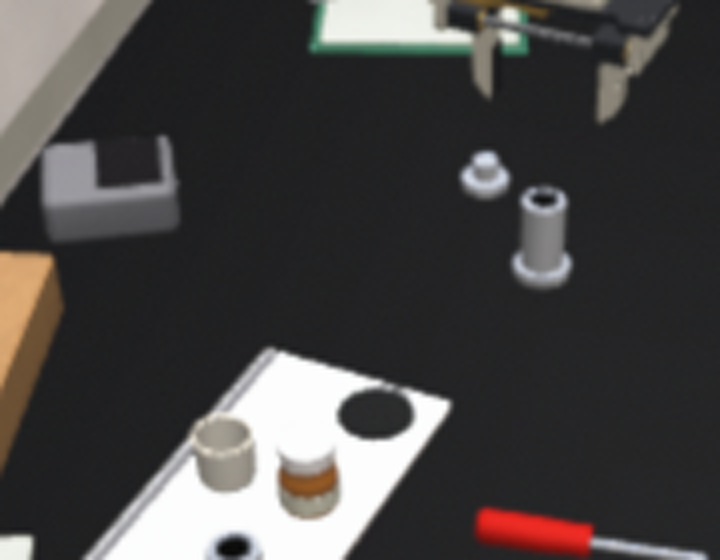

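View pics/m.png

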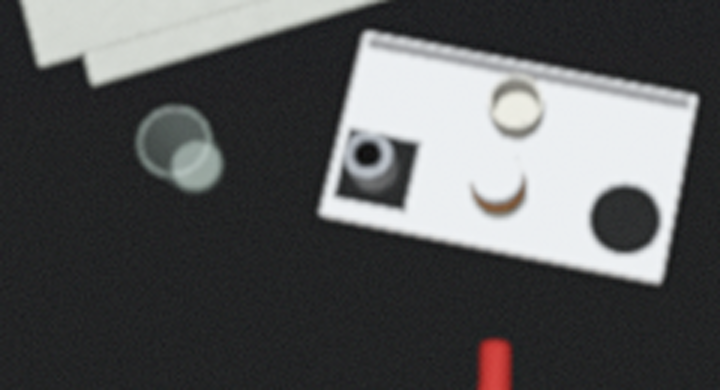

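All three placed items look right (short cell at (368,153) in the crop, parallax considered). Picking up the tall cell.

Emit:
{"method": "send_rows", "body": {
  "targets": [
    [0,[3,0,0],0],
    [0,[7,0,0],0],
    [0,[10.4,0,0],0],
    [0,[11.4,0,0],0],
    [0,[11.4,0,0],0],
    [255,[11.4,0,0],0],
    [255,[11.4,0,0],0],
    [255,[11.4,0,0],0],
    [255,[11.4,0,0],0],
    [255,[11.4,0,0],0]
  ],
  "force": 40
}}

```text
t: 33.05
ee_pos: [0.432, -0.2913, 0.0338]
eef_rot: [-0.55, -0.444, 0.55, -0.444]
ft_force: [-1.2, 0.8, -0.2]
finger_gap: 0.0462
```

Emit:
{"method": "send_rows", "body": {
  "targets": [
    [255,[0,0,0],0],
    [255,[0,0,0],0],
    [255,[0,0,0],0],
    [255,[0,0,0],0],
    [255,[0,0,0],0],
    [255,[-2,0,0],0],
    [255,[-5,0,0],0],
    [255,[-9,0,0],0],
    [255,[-10,0,0],0],
    [255,[-10,0,0],0]
  ]
}}

```text
t: 34.3
ee_pos: [0.4318, -0.2914, 0.1335]
eef_rot: [-0.55, -0.444, 0.55, -0.444]
ft_force: [0.7, 0.5, -3.3]
finger_gap: 0.0374
```

```bash
python3 -c "
from h import *
to([.525,-.057,.13],-12.2)"
```

```text
t 34.3 p [ 0.4318 -0.2914  0.1335] gap 0.0374 F [ 0.7  0.5 -3.3] yaw_y -12.2 j7 0.09 xaxis [ 0. -0. -1.]
shift cm [  0.34   4.16 -24.88]
turn about tool x (deg, tool x down => -): 0.0
```

Emit:
{"method": "send_rows", "body": {
  "targets": [
    [255,[0,0.4,-2.2],0],
    [255,[0,1,-6],0],
    [255,[0,1.7,-10],0],
    [255,[0,2.3,-14],0],
    [255,[0,3,-18],0],
    [255,[0,3.6,-21.5],0],
    [255,[0,4,-24],0],
    [255,[0,4.2,-24.9],0],
    [255,[0,4.2,-24.9],0],
    [255,[0,4.2,-24.9],0]
  ]
}}

```text
t: 35.55
ee_pos: [0.5249, -0.0583, 0.1332]
eef_rot: [-0.55, -0.444, 0.551, -0.444]
ft_force: [-0.7, -0.6, -2.0]
finger_gap: 0.0373
```

Emit:
{"method": "send_rows", "body": {
  "targets": [
    [255,[1,0,0],0],
    [255,[3,0,0],0],
    [255,[5,0,0],0],
    [255,[5,0,0],0],
    [255,[5,0,0],0],
    [255,[5,0,0],0],
    [255,[5,0,0],0],
    [255,[5,0,0],0],
    [255,[5,0,0],0],
    [255,[5,0,0],0]
  ]
}}

```text
t: 36.8
ee_pos: [0.5256, -0.0567, 0.0837]
eef_rot: [0.55, 0.444, -0.55, 0.444]
ft_force: [-0.1, 0.2, -2.6]
finger_gap: 0.0371
```

```bash
python3 - <<'E'
from h import *
from plant import viewer
to([.525,-.057,.046],-12.2)
d=viewer.read_camera("side");np.savez("side7.npz",**d);crop(d,200,90,180,140,4,"pics/n.png")
E
```

```text
t 36.8 p [ 0.5256 -0.0567  0.0837] gap 0.0371 F [-0.1  0.2 -2.6] yaw_y -12.18 j7 -0.47 xaxis [ 0. -0. -1.]
shift cm [ 3.77 -0.05  0.04]
turn about tool x (deg, tool x down => -): 0.02
```

View pics/n.png

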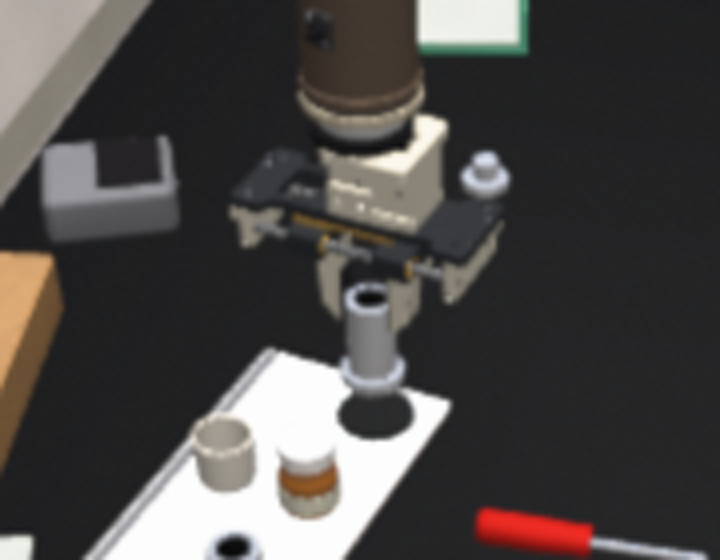

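The tall cell hangs upright over the round pad at (375,415). Lowering and releasing.

Emit:
{"method": "send_rows", "body": {
  "targets": [
    [255,[1.5,0,0],0],
    [255,[3,0,0],0],
    [255,[3.6,0,0],0],
    [255,[3.8,0,0],0],
    [255,[3.8,0,0],0],
    [255,[3.8,0,0],0],
    [0,[3.8,0,0],0],
    [0,[3.8,0,0],0],
    [0,[3.8,0,0],0],
    [0,[3.8,0,0],0]
  ]
}}

```text
t: 38.1
ee_pos: [0.5258, -0.0568, 0.0458]
eef_rot: [0.55, 0.444, -0.55, 0.444]
ft_force: [-0.3, -0.4, 0.2]
finger_gap: 0.0722
```

Emit:
{"method": "send_rows", "body": {
  "targets": [
    [0,[0,0,0],0],
    [0,[0,0,0],0],
    [0,[-2,0,0],0],
    [0,[-6,0,0],0],
    [0,[-10,0,0],0],
    [0,[-14,0,0],0],
    [0,[-15,0,0],0],
    [0,[-15,0,0],0],
    [0,[-15,0,0],0],
    [0,[-15,0,0],0]
  ]
}}

```text
t: 39.35
ee_pos: [0.5249, -0.0568, 0.1944]
eef_rot: [-0.55, -0.445, 0.551, -0.444]
ft_force: [0.2, 0.1, 0.2]
finger_gap: 0.092
```

```bash
python3 -c "
from h import *
to([.51,-.4175,.2],-12.2)"
```

```text
t 39.35 p [ 0.5249 -0.0568  0.1944] gap 0.092 F [0.2 0.1 0.2] yaw_y -12.18 j7 -0.38 xaxis [-0.002  0.    -1.   ]
shift cm [-0.56  6.16 35.58]
turn about tool x (deg, tool x down => -): 0.02
```

Emit:
{"method": "send_rows", "body": {
  "targets": [
    [0,[0,0.4,2.5],0],
    [0,[0,1.2,7],0],
    [0,[0,2,11.5],0],
    [0,[0,2.8,16],0],
    [0,[0,3.6,20.5],0],
    [0,[0,4.3,25],0],
    [0,[0,5.1,29.5],0],
    [0,[0,5.8,33.5],0],
    [0,[0,6.2,35.6],0],
    [0,[0,6.2,35.6],0]
  ]
}}

```text
t: 40.6
ee_pos: [0.5105, -0.4185, 0.1947]
eef_rot: [-0.551, -0.444, 0.551, -0.443]
ft_force: [-0.4, 0.6, 0.1]
finger_gap: 0.0917
```

Emit:
{"method": "send_rows", "body": {
  "targets": [
    [0,[0,0,0],0],
    [0,[3,0,0],0],
    [0,[7,0,0],0],
    [0,[10,0,0],0],
    [0,[12,0,0],0],
    [0,[12,0,0],0],
    [0,[12,0,0],0],
    [0,[12,0,0],0],
    [0,[12,0,0],0],
    [0,[12,0,0],0]
  ]
}}

```text
t: 41.85
ee_pos: [0.5111, -0.418, 0.0761]
eef_rot: [0.55, 0.444, -0.55, 0.444]
ft_force: [-0.1, 0.2, -0.3]
finger_gap: 0.0919
```

```bash
python3 - <<'E'
from h import *
from plant import viewer
to([.51,-.4175,.0125],-12.2)
for n in("side","top"):
    d=viewer.read_camera(n);np.savez(n+"8.npz",**d)
s=load("side",8);t=load("top",8)
crop(s,270,80,100,75,8,"pics/o.png");crop(t,220,105,140,100,5,"pics/p.png");crop(s,200,150,130,100,6,"pics/q.png")
E
```

```text
t 41.85 p [ 0.5111 -0.418   0.0761] gap 0.0919 F [-0.1  0.2 -0.3] yaw_y -12.2 j7 0.19 xaxis [ 0. -0. -1.]
shift cm [ 6.36 -0.12 -0.02]
turn about tool x (deg, tool x down => -): 0.0
```

View pics/o.png

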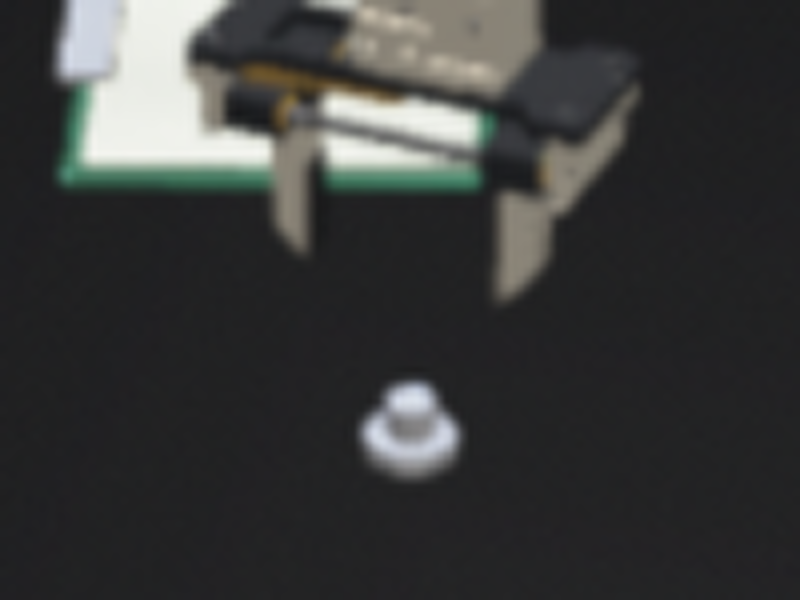

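View pics/p.png

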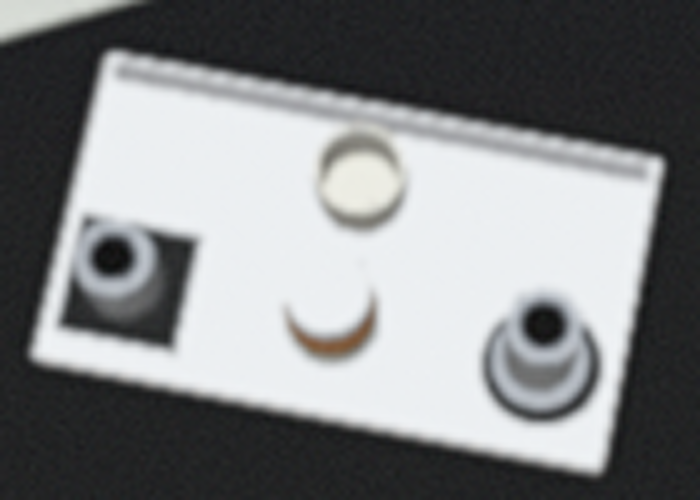

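View pics/q.png

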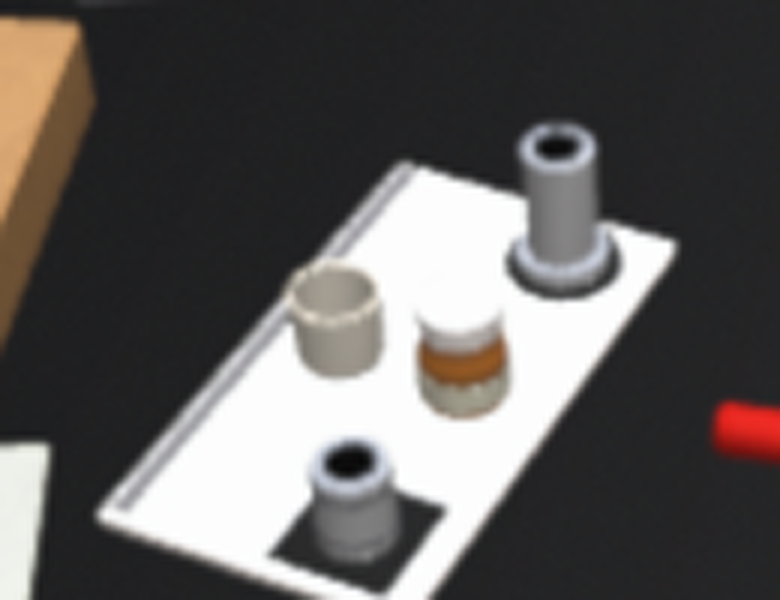

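```bash
python3 - <<'E'
from h import *
d=load("top",8);s=load("side",8)
def g(cam,x,y,u0,v0,sc,z): return np.round(ray(cam,u0+(x+.5)/sc-.5,v0+(y+.5)/sc-.5,z)[:2],4)
print("tall",g(d,544,325,220,105,5,.088),g(s,557,148,200,150,6,.088))
print("short",g(d,113,258,220,105,5,.058),g(s,350,461,200,150,6,.058))
print("cruc",g(d,360,173,220,105,5,.05),g(s,335,295,200,150,6,.05))
print("lid disc side",g(s,411,434,270,80,8,.010),"knob",g(s,411,399,270,80,8,.028))
# fingertip check
p=np.array([.5111,-.418,.0761])
u,v=proj(s,p);print("tcp in o:",(u-270+.5)*8,(v-80+.5)*8)
E
```

```text
tall [ 0.5249 -0.0558] [ 0.527  -0.0571]
short [0.5702 0.1586] [0.5727 0.1568]
cruc [0.6162 0.0348] [0.6198 0.0367]
lid disc side [ 0.511  -0.4185] knob [ 0.5116 -0.4208]
tcp in o: 412.24777066273145 313.9075774842331
```

```bash
python3 - <<'E'
from h import *
for k in (8,6,2):
    s=load("side",k);P=cloud(s)
    tcp={8:[.5111,-.418,.0761],6:[.432,-.2914,.1479],2:[.5159,.4143,.1053]}[k]
    a=np.radians({8:-12.2,6:-12.2,2:33}[k]);J=np.array([np.cos(a),np.sin(a)]);K=np.array([-J[1],J[0]])
    q=P[...,:2]-np.array(tcp[:2]);j=q@J;kk=q@K;h=P[...,2]-tcp[2]
    m=(abs(kk)<.02)&(abs(j)>.03)&(abs(j)<.075)&(h>-.03)&(h<.06)&(s["z_map"]>0)&(P[...,2]>.045)
    for sg in(1,-1):
        mm=m&(j*sg>0);print(k,sg,mm.sum(),"lowest h",np.round(np.sort(h[mm])[:12],3),"j",np.round(np.median(j[mm]),3))
E
```

```text
8 1 48 lowest h [0.026 0.026 0.029 0.03  0.03  0.031 0.032 0.034 0.034 0.034 0.036 0.037] j 0.05
8 -1 41 lowest h [0.027 0.032 0.032 0.035 0.036 0.036 0.037 0.038 0.039 0.041 0.042 0.042] j -0.055
6 1 63 lowest h [0.025 0.027 0.028 0.029 0.029 0.03  0.031 0.031 0.032 0.033 0.033 0.034] j 0.05
6 -1 48 lowest h [0.026 0.029 0.031 0.034 0.035 0.035 0.035 0.036 0.036 0.037 0.038 0.038] j -0.057
2 1 75 lowest h [0.024 0.028 0.03  0.03  0.031 0.033 0.034 0.035 0.035 0.035 0.035 0.035] j 0.054
2 -1 77 lowest h [0.027 0.027 0.028 0.029 0.031 0.031 0.032 0.032 0.033 0.033 0.033 0.035] j -0.051
```

```bash
python3 - <<'E'
from h import *
for k,tcp,a,gap in ((7,[.5256,-.0567,.0837],-12.2,.0371),(1,[.5485,.0494,.0978],-12.2,.0429)):
    s=load("side",k);P=cloud(s);a=np.radians(a)
    J=np.array([np.cos(a),np.sin(a)]);K=np.array([-J[1],J[0]])
    q=P[...,:2]-np.array(tcp[:2]);j=q@J;kk=q@K;h=P[...,2]-tcp[2]
    m=(abs(kk)<.02)&(abs(j)>gap/2+.002)&(abs(j)<gap/2+.03)&(h>-.03)&(h<.06)&(s["z_map"]>0)
    for sg in(1,-1):
        mm=m&(j*sg>0);o=np.argsort(h[mm])[:14];print(k,sg,mm.sum(),np.round(h[mm][o],3),np.round(j[mm][o],3))
s=load("side",7);crop(s,270,140,50,50,14,"pics/r.png")
E
```

```text
7 1 41 [-0.023 -0.023 -0.023 -0.022  0.029  0.03   0.03   0.032  0.033  0.034
  0.036  0.037  0.037  0.037] [0.026 0.022 0.021 0.022 0.021 0.023 0.028 0.029 0.024 0.03  0.035 0.031
 0.023 0.026]
7 -1 63 [-0.029 -0.027 -0.026 -0.026 -0.025 -0.024 -0.022 -0.022 -0.022 -0.021
 -0.02  -0.02   0.03   0.031] [-0.024 -0.021 -0.023 -0.024 -0.025 -0.021 -0.023 -0.024 -0.021 -0.024
 -0.021 -0.021 -0.028 -0.025]
1 1 39 [0.027 0.032 0.032 0.032 0.035 0.036 0.037 0.037 0.039 0.04  0.042 0.042
 0.042 0.043] [0.026 0.032 0.025 0.027 0.027 0.024 0.034 0.028 0.024 0.029 0.03  0.035
 0.032 0.034]
1 -1 58 [-0.009  0.005  0.006  0.03   0.031  0.033  0.034  0.035  0.036  0.036
  0.037  0.038  0.038  0.039] [-0.024 -0.025 -0.024 -0.026 -0.029 -0.026 -0.027 -0.025 -0.036 -0.033
 -0.026 -0.032 -0.025 -0.037]
```

View pics/r.png

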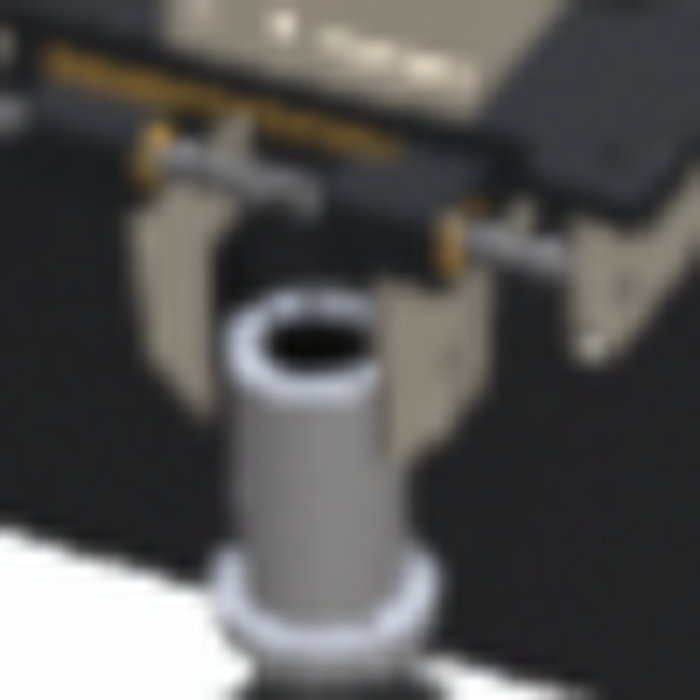

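```bash
python3 - <<'E'
from h import *
for k,tcp,off,sc,g in ((8,[.5111,-.418,.0761],(270,80),8,.092),(7,[.5256,-.0567,.0837],(270,140),14,.0374)):
    s=load("side",k);a=np.radians(-12.2);J=np.array([np.cos(a),np.sin(a),0]);K=np.array([-J[1],J[0],0])
    for sg in(1,-1):
        for h in(0,.01,.02,.03):
            r=[]
            for kk in(-.0095,.0095):
                u,v=proj(s,np.array(tcp)+sg*J*g/2+K*kk+[0,0,h]);r.append((round((u-off[0]+.5)*sc),round((v-off[1]+.5)*sc)))
            print(k,"side",sg,"h",h,r)
E
```

```text
8 side 1 h 0 [(331, 283), (314, 302)]
8 side 1 h 0.01 [(331, 264), (313, 283)]
8 side 1 h 0.02 [(330, 245), (313, 264)]
8 side 1 h 0.03 [(330, 226), (313, 245)]
8 side -1 h 0 [(512, 326), (496, 346)]
8 side -1 h 0.01 [(512, 307), (496, 327)]
8 side -1 h 0.02 [(513, 288), (497, 307)]
8 side -1 h 0.03 [(514, 269), (497, 288)]
7 side 1 h 0 [(271, 458), (232, 506)]
7 side 1 h 0.01 [(270, 423), (230, 470)]
7 side 1 h 0.02 [(268, 387), (228, 434)]
7 side 1 h 0.03 [(266, 350), (226, 398)]
7 side -1 h 0 [(422, 501), (384, 550)]
7 side -1 h 0.01 [(421, 465), (383, 514)]
7 side -1 h 0.02 [(420, 429), (381, 478)]
7 side -1 h 0.03 [(419, 393), (380, 441)]
```

The fingertip ends in the pictures sit about 23 mm above the reported TCP. That agrees with the jar having been gripped on its cap at 43 mm. For the 18 mm knob this matters, so I'll go to the nominal height first and look again.

Emit:
{"method": "send_rows", "body": {
  "targets": [
    [0,[2,-0.1,0],0],
    [0,[4,-0.1,0],0],
    [0,[5.5,-0.1,0],0],
    [0,[6.3,-0.1,0],0],
    [0,[6.3,-0.1,0],0],
    [0,[6.3,-0.1,0],0],
    [0,[6.3,-0.1,0],0],
    [0,[6.3,-0.1,0],0],
    [0,[6.3,-0.1,0],0],
    [0,[6.3,-0.1,0],0]
  ],
  "force": 15
}}

```text
t: 43.2
ee_pos: [0.5101, -0.4176, 0.0128]
eef_rot: [-0.55, -0.444, 0.55, -0.444]
ft_force: [0.6, 0.3, -0.0]
finger_gap: 0.092
```

```bash
python3 - <<'E'
from h import *
from plant import viewer
to([.51,-.4175,-.008],-12.2)
d=viewer.read_camera("side");np.savez("side9.npz",**d);crop(d,270,80,100,75,8,"pics/s.png")
E
```

```text
t 43.2 p [ 0.5101 -0.4176  0.0128] gap 0.092 F [ 0.6  0.3 -0. ] yaw_y -12.19 j7 0.16 xaxis [ 0. -0. -1.]
shift cm [ 2.08 -0.01 -0.01]
turn about tool x (deg, tool x down => -): 0.01
```

View pics/s.png

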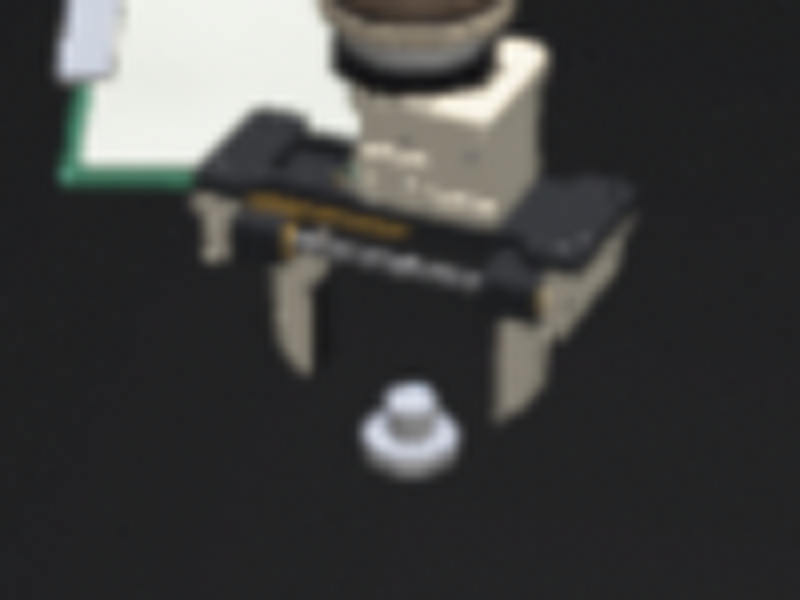

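Tips at (305,375) and (500,420) are only level with the knob top at (411,399), which confirms the roughly 22 mm offset. I'll go 20 mm lower to hold the knob.

Emit:
{"method": "send_rows", "body": {
  "targets": [
    [0,[0.5,0,0],0],
    [0,[1,0,0],0],
    [0,[1.5,0,0],0],
    [0,[1.8,0,0],0],
    [0,[2,0,0],0],
    [0,[2,0,0],0],
    [0,[2,0,0],0],
    [0,[2,0,0],0],
    [0,[2,0,0],0],
    [0,[2,0,0],0]
  ]
}}

```text
t: 44.5
ee_pos: [0.5101, -0.4176, -0.0072]
eef_rot: [0.55, 0.444, -0.55, 0.444]
ft_force: [-0.3, 0.3, -0.6]
finger_gap: 0.0916
```

Emit:
{"method": "send_rows", "body": {
  "targets": [
    [255,[0,0,0],0],
    [255,[0,0,0],0],
    [255,[0,0,0],0],
    [255,[0,0,0],0],
    [255,[0,0,0],0],
    [255,[0,0,0],0],
    [255,[0,0,0],0],
    [255,[0,0,0],0],
    [255,[0,0,0],0],
    [255,[0,0,0],0]
  ]
}}

```text
t: 45.75
ee_pos: [0.5101, -0.4176, -0.0073]
eef_rot: [-0.55, -0.444, 0.55, -0.444]
ft_force: [0.1, 0.1, -0.1]
finger_gap: 0.0231
```

```bash
python3 - <<'E'
from h import *
from plant import viewer
st()
d=viewer.read_camera("side");np.savez("side10.npz",**d);crop(d,270,80,100,75,8,"pics/u.png")
E
```

```text
t 45.75 p [ 0.5101 -0.4176 -0.0073] gap 0.0231 F [ 0.1  0.1 -0.1] yaw_y -12.19 j7 0.15 xaxis [ 0. -0. -1.]
```

View pics/u.png

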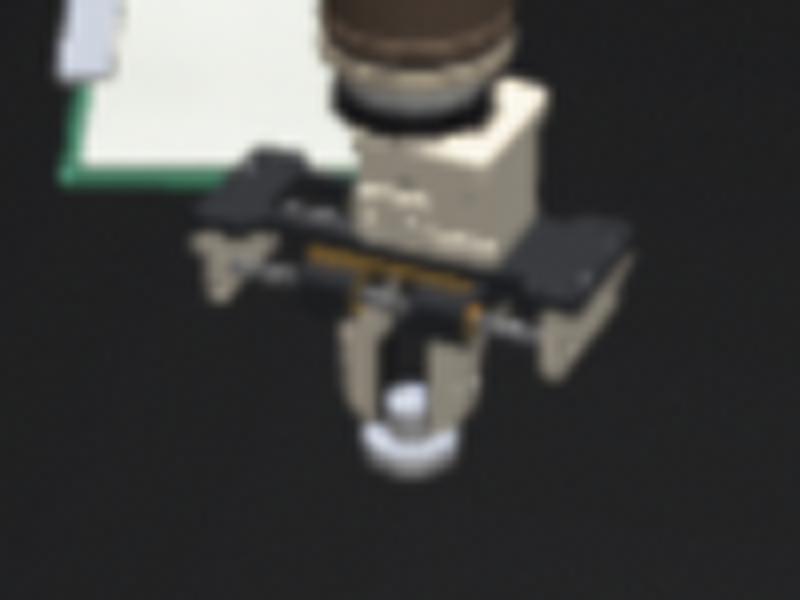

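The jaws hold the knob (gap 23.1 mm). Lifting.

Emit:
{"method": "send_rows", "body": {
  "targets": [
    [255,[0,0,0],0],
    [255,[0,0,0],0],
    [255,[-1,0,0],0],
    [255,[-3,0,0],0],
    [255,[-6,0,0],0],
    [255,[-10,0,0],0],
    [255,[-14,0,0],0],
    [255,[-16,0,0],0],
    [255,[-16,0,0],0],
    [255,[-16,0,0],0]
  ],
  "force": 25
}}

```text
t: 47.05
ee_pos: [0.5095, -0.4173, 0.1523]
eef_rot: [-0.55, -0.444, 0.55, -0.444]
ft_force: [-0.4, 0.2, -2.0]
finger_gap: 0.0231
```

```bash
python3 -c "
from h import *
to([.526,-.0565,.15],-12.2)"
```

```text
t 47.05 p [ 0.5095 -0.4173  0.1523] gap 0.0231 F [-0.4  0.2 -2. ] yaw_y -12.18 j7 0.22 xaxis [-0.001  0.    -1.   ]
shift cm [  0.24  -6.01 -35.62]
turn about tool x (deg, tool x down => -): 0.02
```

Emit:
{"method": "send_rows", "body": {
  "targets": [
    [255,[0,-0.4,-2.2],0],
    [255,[0,-1,-6],0],
    [255,[0,-1.8,-10.5],0],
    [255,[0,-2.6,-15.5],0],
    [255,[0,-3.5,-20.5],0],
    [255,[0,-4.3,-25.5],0],
    [255,[0,-5.1,-30],0],
    [255,[0,-5.6,-33.5],0],
    [255,[0,-6,-35.6],0],
    [255,[0,-6,-35.6],0]
  ]
}}

```text
t: 48.3
ee_pos: [0.5256, -0.0538, 0.1522]
eef_rot: [-0.549, -0.446, 0.549, -0.445]
ft_force: [-1.1, -0.1, -1.1]
finger_gap: 0.0229
```

Emit:
{"method": "send_rows", "body": {
  "targets": [
    [255,[0,0,0],0],
    [255,[1,0,0],0],
    [255,[3,0,0],0],
    [255,[4,0,0],0],
    [255,[4,0,0],0],
    [255,[4,0,0],0],
    [255,[4,0,0],0],
    [255,[4,0,0],0],
    [255,[4,0,0],0],
    [255,[4,0,0],0]
  ]
}}

```text
t: 49.55
ee_pos: [0.5266, -0.0569, 0.1128]
eef_rot: [0.55, 0.444, -0.55, 0.444]
ft_force: [0.5, 0.5, -1.9]
finger_gap: 0.0225
```

```bash
python3 - <<'E'
from h import *
from plant import viewer
to([.526,-.0565,.0807],-12.2)
d=viewer.read_camera("side");np.savez("side11.npz",**d);crop(d,255,130,80,75,8,"pics/v.png")
E
```

```text
t 49.55 p [ 0.5266 -0.0569  0.1128] gap 0.0225 F [ 0.5  0.5 -1.9] yaw_y -12.18 j7 -0.43 xaxis [ 0. -0. -1.]
shift cm [ 3.21 -0.07 -0.03]
turn about tool x (deg, tool x down => -): 0.02
```

View pics/v.png

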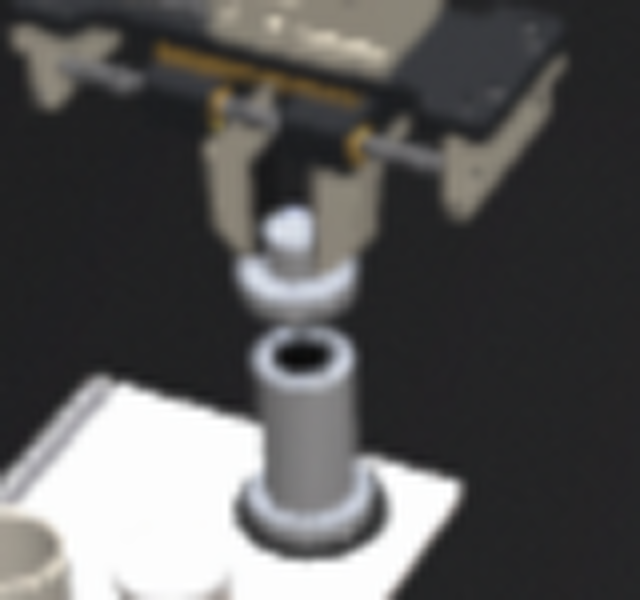

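```bash
python3 - <<'E'
from h import *
s=load("side",11)
def g(x,y,z): return np.round(ray(s,255+(x+.5)/8-.5,130+(y+.5)/8-.5,z)[:2],4)
print("lid",g(297.5,268,.130),"knobtop",g(290,227,.148),"cell",g(303,355,.088),"foot",g(311,497,.022))
E
```

```text
lid [ 0.5279 -0.0582] knobtop [ 0.5304 -0.0593] cell [ 0.5273 -0.0586] foot [ 0.5246 -0.0519]
```

Lid and cell axes agree within about 1 mm in the image. Lowering the lid.

Emit:
{"method": "send_rows", "body": {
  "targets": [
    [255,[1,0,0],0],
    [255,[2,0,0],0],
    [255,[2.7,0,0],0],
    [255,[3,0,0],0],
    [255,[3.2,0,0],0],
    [255,[3.2,0,0],0],
    [255,[3.2,0,0],0],
    [255,[3.2,0,0],0],
    [255,[3.2,0,0],0],
    [255,[3.2,0,0],0]
  ]
}}

```text
t: 50.85
ee_pos: [0.5266, -0.057, 0.0807]
eef_rot: [-0.55, -0.444, 0.55, -0.444]
ft_force: [0.5, 0.7, -2.0]
finger_gap: 0.023
```

```bash
python3 - <<'E'
from h import *
from plant import viewer
st()
d=viewer.read_camera("side");np.savez("side12.npz",**d);crop(d,255,130,80,75,8,"pics/w.png")
E
```

```text
t 50.85 p [ 0.5266 -0.057   0.0807] gap 0.023 F [ 0.5  0.7 -2. ] yaw_y -12.19 j7 -0.46 xaxis [ 0. -0. -1.]
```

View pics/w.png

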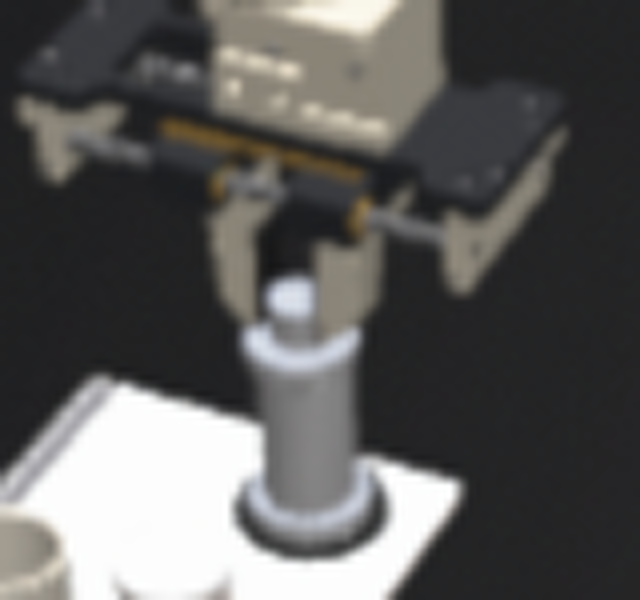

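The lid sits at the cell top, but the wrist still carries its weight. I'll go 1 mm lower and release.

Emit:
{"method": "send_rows", "body": {
  "targets": [
    [255,[0.1,0,0],0],
    [255,[0.1,0,0],0],
    [255,[0.1,0,0],0],
    [255,[0.1,0,0],0],
    [0,[0.1,0,0],0],
    [0,[0.1,0,0],0],
    [0,[0.1,0,0],0],
    [0,[0.1,0,0],0],
    [0,[0.1,0,0],0],
    [0,[0.1,0,0],0]
  ]
}}

```text
t: 52.15
ee_pos: [0.5266, -0.0569, 0.0797]
eef_rot: [-0.55, -0.444, 0.55, -0.444]
ft_force: [0.7, -0.7, -0.3]
finger_gap: 0.0786
```

Emit:
{"method": "send_rows", "body": {
  "targets": [
    [0,[0,0,0],0],
    [0,[0,0,0],0],
    [0,[0,0,0],0],
    [0,[-2,0,0],0],
    [0,[-6,0,0],0],
    [0,[-10,0,0],0],
    [0,[-14,0,0],0],
    [0,[-14,0,3],0],
    [0,[-14,0,8],0],
    [0,[-14,0,13],0]
  ]
}}

```text
t: 53.4
ee_pos: [0.4988, -0.1852, 0.22]
eef_rot: [0.55, 0.444, -0.55, 0.445]
ft_force: [0.6, -0.7, -0.4]
finger_gap: 0.0919
```

Emit:
{"method": "send_rows", "body": {
  "targets": [
    [0,[0,0,5],0],
    [0,[0,0,10],0],
    [0,[0,0,15],0],
    [0,[0,0,17],0],
    [0,[0,0,17],0],
    [0,[0,0,17],0],
    [0,[0,0,17],0],
    [0,[0,0,17],0],
    [0,[0,0,17],0],
    [0,[0,0,17],0]
  ]
}}

```text
t: 54.65
ee_pos: [0.4633, -0.35, 0.2198]
eef_rot: [-0.55, -0.444, 0.55, -0.444]
ft_force: [-0.4, -0.3, 1.0]
finger_gap: 0.0916
```

```bash
python3 - <<'E'
from h import *
from plant import viewer
st()
for n in("side","top"):
    d=viewer.read_camera(n);np.savez(n+"13.npz",**d)
s=load("side",13);t=load("top",13)
crop(t,120,105,240,165,3,"pics/x.png");crop(s,200,140,160,160,4,"pics/y.png");crop(t,220,105,140,100,5,"pics/z.png")
E
```

```text
t 54.65 p [ 0.4633 -0.35    0.2198] gap 0.0916 F [-0.4 -0.3  1. ] yaw_y -12.17 j7 0.21 xaxis [ 0. -0. -1.]
```

View pics/x.png

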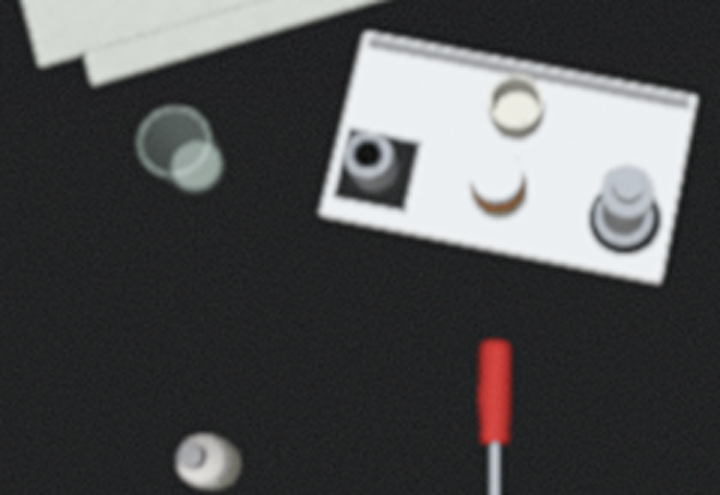

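View pics/y.png

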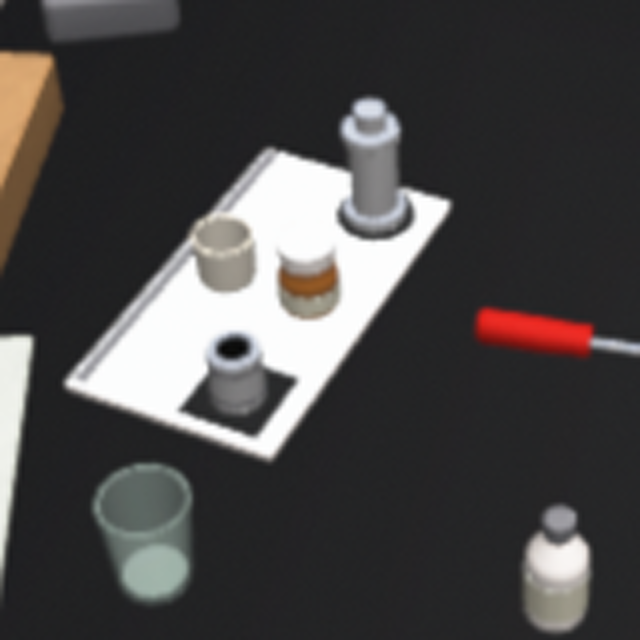

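View pics/z.png

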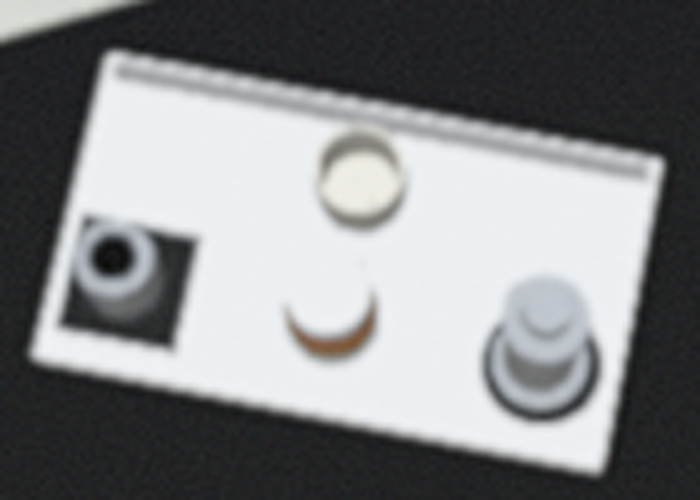

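```bash
python3 - <<'E'
from h import *
t=load("top",13);s=load("side",13)
def g(d,x,y,u0,v0,sc,z): return np.round(ray(d,u0+(x+.5)/sc-.5,v0+(y+.5)/sc-.5,z)[:2],4)
print("lid",g(t,547,319,220,105,5,.098),g(s,371,132,200,140,4,.098))
c0=np.array([.548,.0505]);X=np.array([.9774,-.2114]);Y=np.array([.2114,.9774])
for n,P in(("top",cloud(t)),("side",cloud(s))):
  for nm,c,lo in(("jar",(.548,.0505),.06),("cruc",(.621,.035),.042),("short",(.5715,.158),.05),("tall+lid",(.525,-.057),.092),("beaker",(.579,.316),.065)):
    m=(np.hypot(P[...,0]-c[0],P[...,1]-c[1])<.045)&(P[...,2]>lo)
    q=P[m][:,:2];(cx,cy),r=cv2.minEnclosingCircle(q.astype(np.float32));dv=np.array([cx,cy])-c0
    print(n,nm,np.round([cx,cy,r],4),"tray rel mid",np.round([dv@X,dv@Y],4),"ztop",np.round(np.percentile(P[m][:,2],95),3))
E
```

```text
lid [ 0.5252 -0.0569] [ 0.5256 -0.0525]
top jar [0.549  0.0508 0.0216] tray rel mid [0.0009 0.0005] ztop 0.072
top cruc [0.6196 0.0352 0.0242] tray rel mid [0.0732 0.0002] ztop 0.052
top short [0.5712 0.1587 0.0212] tray rel mid [-0.0002  0.1106] ztop 0.06
top tall+lid [ 0.527  -0.0561  0.0223] tray rel mid [ 0.002  -0.1087] ztop 0.117
top beaker [0.5789 0.3159 0.0304] tray rel mid [-0.0259  0.2659] ztop 0.077
side jar [0.5483 0.0523 0.0228] tray rel mid [-0.0001  0.0018] ztop 0.075
side cruc [0.6218 0.037  0.0263] tray rel mid [0.075  0.0024] ztop 0.054
side short [0.571  0.1601 0.0214] tray rel mid [-0.0007  0.112 ] ztop 0.064
side tall+lid [ 0.5259 -0.0538  0.0247] tray rel mid [ 0.0005 -0.1066] ztop 0.119
side beaker [0.5781 0.3174 0.0312] tray rel mid [-0.0271  0.2672] ztop 0.079
```

All within a few mm in both views. Handing in.

```bash
python3 -c "
from plant import env
print(env.hand_in())"
```

```text
the job is handed in; nothing more can be done
None
```

The whole set is laid out and the job is handed in at about 55 s of the 144 s. Hand-in reports no verdict.

I placed the jar, crucible, short cell, tall cell and lid in that order, each in a single pick. Nothing was tipped or dropped.

**Last checks, both cameras:**
- **Position:** the jar is within about 2 mm of midway between the pads. The crucible is 72–75 mm behind it and within about 3 mm of the tray's middle line. The short cell is within about 2 mm of its pad's centre. The lid, over the tall cell, is within about 4 mm of the round pad's centre.
- **Lid on the cell:** just before release, the side view put the lid and cell axes about 1 mm apart at the disc, and 3 mm going by the knob top. From the last frames, by single image rays, the top view puts the two within about 1 mm. The side ray, picked by eye on a coarse picture, puts the lid about 5 mm off.
- **State:** everything stands upright, and the gripper is clear of everything. The beaker is about 1–2 mm from its first reading, within measurement error. The bottle looks unmoved in the pictures.

**What disagreed:**
- **Fingertip height:** the fingertips in the pictures end about 22 mm above the reported tool point, not at it. The jar was therefore held by its cap, and the crucible and short cell by their upper edges. I allowed for the offset when gripping the lid's knob.
- **Depth heights:** depth readings of the tops came out about 1–6 mm high, so I judged resting heights from the release heights instead.

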